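# Clamp off the drain of an extraction pot and charge it with roots

## Robot

A 6-joint arm with a two-finger parallel gripper is mounted at the origin on the work surface. World frame = base frame: x ahead of the robot, y to its left, z up, the work surface at z = 0. Lengths are in m, angles in rad, forces in N, time in s.
With the tool pointing down it reaches from about 0.225 to 0.875 m from the base axis. Payload 3.4 kg.
Tool frame: the origin (TCP) lies between the finger pads; the fingertips stand 8 mm ahead of it and the grasp point (between the pads) lies 11 mm behind it; z points along the fingers, y is the line along which they close (so a half turn about z gives the same grasp; the last joint's range is limited). The gripper opens to 85 mm and grips with 20 to 120 N. Pads are 22 mm wide; open, the fingers measure 114 mm over their backs; the gripper's body (76 mm by 85 mm) begins 54 mm behind the grasp point. The pads swing forward as they close: fully open they stand 13 mm farther back than shut.
Start: joints at [-1.402, 0.276, 1.505, -0, 1.361, -0.121], TCP at [0.164, -0.551, 0.239] pointing down, gripper open.
Joint ranges: [-2.89, 2.89], [-0.75, 2.08], [0.22, 2.7], [-1.18, 4.32], [0.11, 2.71], [-2.7, 2.7]. Speed limits (rad/s): [2.57, 2.57, 3.14, 3.14, 3.14, 3.14].

## Interface

Orientations are given as a unit quaternion [w, x, y, z].
In Python, from rig import manip, optics, finder gives the robot as it stands.
- The arm moves only by the tool servo_tool, never from a script. Its argument "increments" is a list of rows, each a list of 7 numbers: the shift along the tool's x, y, z in cm, then the turn, a rotation vector about the tool's x, y, z in degrees, then the closure, from -1 (fully open) to 1 (shut). In form: [[x, y, z, rx, ry, rz, gripper], ...]. A call has exactly 5 rows; each row shifts and turns the commanded pose from where the row before left it, along the tool's axes as they then stand; what a row does not reach is not made up. A row lasts 1/10 s, in which the tool goes at most 50 mm and 8.59 degrees, less where a joint would pass 70% of its speed; a pose out of reach is approached as far as the arm can. A call is refused whole if a number of a shift passes 5 or a number of a turn 8.59, either way. A call with a gripper value outside its range is refused whole. The fingers move at their own pace and stop on an object; "squeeze" is the grip in N (left out, the last holds). Time passes only in rows, so rows that do not move let the fingers close, or fill a call up. It gives the time, the measured TCP pose, the force, the opening and the grip force at its end, in the units of the state.
- manip.get_state(): the state, without advancing time (a new reading comes with each control period).
- optics.get_image(name): name is "scene" or "top" or "wrist"; returns the picture (420x560x3 uint8, red, green, blue); there is no depth.
- optics.get_calibration(name): a dict with "fov_y" (degrees; the focal length in pixels is half the picture's height over the tangent of half this angle, whatever the lens; pixels are square), "cx", "cy" (the principal point, pixels), "world_to_cam" (4x4, takes a point from world to camera coordinates). Camera axes: x right, y down, z forward; pixel columns grow to the right and rows downward; lengths in m; the calibration is good to about 2 mm. A picture is of the moment at which its call begins: read the wrist's pose just before it. get_calibration takes no time and is no camera call; for the wrist camera it gives the pose at the moment of the call.
- manip.sign_off(): hands the job in; it is judged then, once.
Trained networks look in the newest picture that a camera, given by its name, has taken for a name from the list of things; names that differ only in an ending like _2 or _b are one class to them, and where a whole thing is asked for, a point or a joint stands for the part that bears it (a point fixed in the world has none). Each returns a list of dicts, best first, with "p" (0 to 1); they miss things now and then, are a little off and sometimes report something else, mostly with a low value. They report only what shows in the picture. A call takes as long as a camera call. They do not tell look-alikes from the thing itself.
- finder.silhouettes(label, camera): "region" (420x560 bool, what is visible of it) and "box" ([centre column, centre row, width, height] in pixels, round what is visible of it).
- finder.tip_of(label, camera): "at" ([column, row] in pixels: a listed point, or the origin of a listed thing).
The state is a dict: "clock": time; "qpos": joint angles; "qd": joint speeds; "effort": joint torques, N m; "position": TCP position; "ee_rot": TCP orientation; "contact_force": force on the tool from outside, world axes, zero at the start; "moment": the same for the moment, N m; "width": finger opening in m; "gripper_force": force on a finger pad.
Only numpy, scipy, OpenCV 4.12 (cv2) and the standard library are available. Lean on these libraries where they do the work, as an engineer would, in place of code of your own. Each camera call takes 0.05 s, during which the arm holds its last target. There are 200 camera calls.

## Task

Get the extraction pot ready: slide the band clamp over the capped drain stub so that the band sits in the groove of the rubber cap, and turn its thumb key clockwise until the band is snug on the cap. Only then charge the pot: tip the pan over its mouth so that the root pieces slide in, add every stray piece that lies on the bench, and set the empty pan back flat on its mat. Do not disturb the bottle, the beaker or the mortar.

Things in the scene. Friction and masses are not known exactly. Their poses are not given: they have to be found in the camera images.
- pot: Steel extraction pot in a round blue heating mantle, one fixed unit; origin on the bench under its centre, z up. Mantle 210 mm across, 50 high. Pot 150 mm outside, 142 inside, rim 135 above the bench, inner floor 56. A capped drain stub sticks out level along the unit's -x, its axis 90 mm up. On the +x side the mantle's control box, 110 mm wide, 62 high, out to 168 mm from the centre.
- pot_mouth (a point): Centre of the pot's open mouth, at rim height (135 mm above the bench).
- drain_groove (a point): Centre of the groove in the black rubber cap fixed over the barbed drain stub; x along the stub towards the pot, z up. Groove 36 mm across, 36 long (18 either way). Beyond each end a ridge 38.6 mm across: on the free (-x) side 8 mm long, then the cap's end (33 mm across) out to 35 mm from this point; on the pot's side 6 mm long, then bare barbed tube; pot wall 43 mm from this point.
- clamp: Worm-drive steel band clamp, 0.11 kg, loose, at first on edge in a slot (16.5 mm deep) of a wooden block, key up. Origin at the centre of the bore, x along the bore (level), z up to the key, y to the screw housing. Band 16 mm wide, bore 43 when open, 49 outside. The screw is upright, 31 mm to +y of the bore. Fits the stub either way round; slack on the stub, it hangs key up.
- key (a point): Grip point of the clamp's black thumb key, on the screw's axis, 46 mm above the bore's axis; its axes turn with the key. Flat upright blade: 8 mm thick (its x), 34 mm wide (its y), from 30 to 56 mm above the bore's axis.
- thumbscrew (a joint): Screw angle, rad: 0 open (blade along the clamp's y), grows clockwise seen from above, at most 7.5; 1 rad draws the band in 1.5 mm along the clamp's y. Friction 0.05 N m, stays put. In the groove the band bears from 4.4-4.9, then stiffens (0.13 N m 0.8 rad on); let go when snug it springs back to 4.8-5.5. While slack the clamp twists to 0.3 rad on the stub, and shifts along it, as the key turns.
- rack: Low wooden block with two slots, 90 x 100 x 25.5 mm high, fixed; origin at the centre of its underside. The clamp stands in the slot at its own x = -22 mm, bore along the block's x; the other slot is empty.
- pan: Aluminium charging pan, 190 mm long (x), 110 wide (y), 0.16 kg; origin at the centre of its underside, z up. Floor 3 mm thick, side walls 29 mm high, open at the -x end (pouring lip), back wall at +x with an upright grip plate outside it. Root pieces lie loose in it.
- pan_handle (a point): Middle of the pan's grip plate, 50 mm above the pan's underside and 101 mm from its origin along +x; same axes as the pan. Upright plate 12 mm thick (x; the back wall adds 3 mm inside, up to 35 mm high), 70 mm wide (y), top 65 mm above the underside.
- pan_lip (a point): Middle of the pan's pouring edge: on its floor at the open end, 95 mm from its origin along -x.
- mat: Black rubber mat, 280 x 190 x 3 mm, fixed, where the pan starts and belongs; origin at the centre of its underside, x along its length.
- reagent: Bystander: amber glass bottle, black cap, 68 mm across, 150 mm high, origin under its centre.
- beaker: Bystander: empty glass beaker, 80 mm across, 95 mm high, origin under its centre.
- mortar: Bystander: white ceramic mortar, 110 mm across, 60 mm high, origin under its centre.
- root1: A piece of dried root, a brown lump about 42 x 28 x 24 mm, 24 g; origin at the centre of its underside as first laid, x along its length, z up. If present it starts in the pan (3 to 5 do).
- root2: A piece of dried root, a brown lump about 42 x 28 x 24 mm, 24 g; origin at the centre of its underside as first laid, x along its length, z up. If present it starts in the pan (3 to 5 do).
- root3: A piece of dried root, a brown lump about 42 x 28 x 24 mm, 24 g; origin at the centre of its underside as first laid, x along its length, z up. If present it starts in the pan (3 to 5 do).
- root4: A piece of dried root, a brown lump about 42 x 28 x 24 mm, 24 g; origin at the centre of its underside as first laid, x along its length, z up. If present it starts in the pan (3 to 5 do).
- root5: A piece of dried root, a brown lump about 42 x 28 x 24 mm, 24 g; origin at the centre of its underside as first laid, x along its length, z up. If present it starts in the pan (3 to 5 do).
- stray1: A piece of dried root, a brown lump about 42 x 28 x 24 mm, 24 g; origin at the centre of its underside as first laid, x along its length, z up. If present it starts astray on the bench (1 or 2 do).
- stray2: A piece of dried root, a brown lump about 42 x 28 x 24 mm, 24 g; origin at the centre of its underside as first laid, x along its length, z up. If present it starts astray on the bench (1 or 2 do).
Things that resemble listed ones, but are neither listed nor needed, are in the scene too. What is shaped like the stray2 but pink is not meant.

How it is judged:
By the outcome, as a careful person would: the job done as asked, in the order asked, and still so for the second after the job is handed in, with the robot touching nothing.
Of root1, root2, root3, root4, root5 only 3 to 5 are there at a start; the rules pass over those that are not, and their reading is None.
Of stray1, stray2 only 1 to 2 are there at a start; the rules pass over those that are not, and their reading is None.
At some moment in a run one of pan, stray1, stray2 may be knocked a few centimetres aside while the robot is not near it.
It also fails if it takes over 208 s, if anything falls off the work surface, if the arm or the gripper's body presses on something with over 40 N, if the wrist force passes 120 N, or if a joint passes its speed limit or range.

## Working session

There is one attempt and no reset: what is moved stays moved. The work goes in short steps, Python scripts to look and compute and a tool call to move; the robot and the scene stay as the last step left them, time stands still between calls to the robot, and variables do not carry over. Pictures are saved under pics/ and viewed, at most 14 in all, crops included, and the job is handed in when it is done.

Besides the shell and the picture viewer there is one more tool, called after "Call:" as a command line: name --pt "numbers of a row" for each row, then --argument value for the rest. servo_tool: Moves the arm, as the interface text tells. Its arguments: {"type":"object","properties":{"increments":{"type":"array","items":{"type":"array","items":{"type":"number"}}},"squeeze":{"type":"number"}},"required":["increments"]}

```bash
mkdir -p pics
cat > h.py <<'E'
import numpy as np, cv2
from rig import manip, optics, finder
def cal(n):
    c=optics.get_calibration(n); f=210/np.tan(np.radians(c["fov_y"]/2)); return f,c["cx"],c["cy"],np.array(c["world_to_cam"])
def proj(n,p,c=None):
    f,cx,cy,T=c or cal(n); q=T[:3,:3]@np.array(p)+T[:3,3]; return np.array([cx+f*q[0]/q[2],cy+f*q[1]/q[2]])
def ray(n,px,c=None):
    f,cx,cy,T=c or cal(n); R=T[:3,:3]; d=R.T@np.array([(px[0]-cx)/f,(px[1]-cy)/f,1]); return -R.T@T[:3,3], d/np.linalg.norm(d)
def onz(n,px,z,c=None):
    o,d=ray(n,px,c); return o+d*(z-o[2])/d[2]
def tri(rays):
    A=sum(np.eye(3)-np.outer(d,d) for o,d in rays); b=sum((np.eye(3)-np.outer(d,d))@o for o,d in rays)
    return np.linalg.solve(A,b)
def save(im,name): cv2.imwrite('pics/'+name,cv2.cvtColor(im,cv2.COLOR_RGB2BGR))
E
python3 - <<'E'
from h import *
np.set_printoptions(precision=3,suppress=True)
a=optics.get_image("scene");b=optics.get_image("top")
s=cv2.resize(a,(800,600)); save(s,'s0.png'); save(cv2.resize(b,(800,600)),'t0.png')
for n in("scene","top"):
    f,cx,cy,T=cal(n); print(n,f,cx,cy,(-T[:3,:3].T@T[:3,3]),T[2,:3])
st=manip.get_state(); print(st["clock"],st["position"],st["ee_rot"],st["width"])
E
```

```text
scene 544.4342348020724 283.12627100316035 208.62379013691952 [ 0.938 -0.707  1.009] [-0.297  0.564 -0.771]
top 393.1858057030263 281.6262478195355 204.44149251392943 [ 0.394 -0.056  1.012] [ 0.192  0.022 -0.981]
0.1 [ 0.164 -0.551  0.239] [-0.001  0.99   0.144 -0.   ] 0.08525148168431775
```

View pics/s0.png

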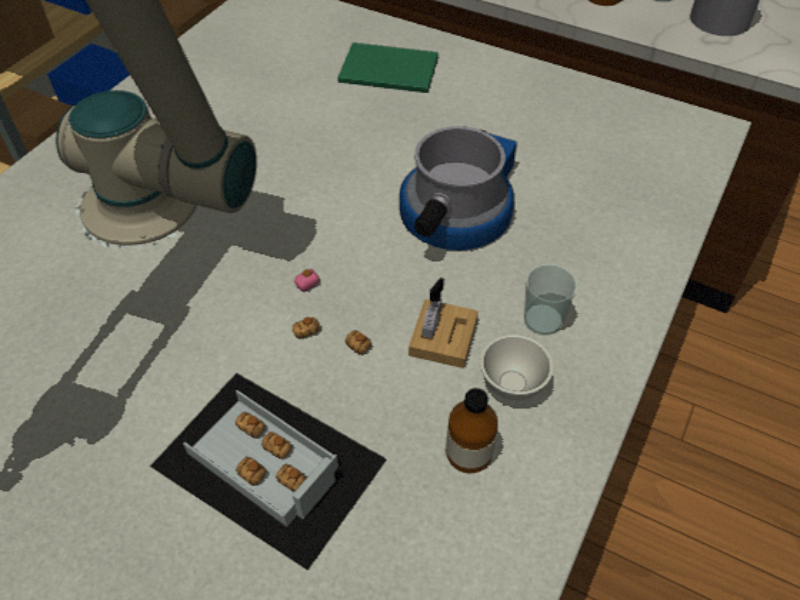

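View pics/t0.png

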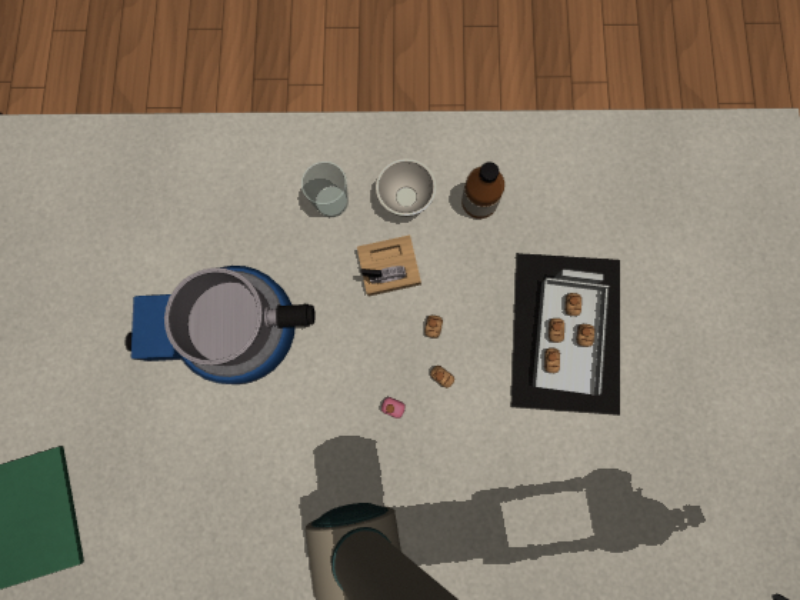

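The scene and top views agree. In the top picture at 800 px:
- pot at (225,320), with its stub pointing right to (295,316)
- rack and clamp at (390,268)
- pan on the mat at (570,335), lip towards the robot, four roots in it
- brown pieces at (434,326) and (442,376)
- a pink one at (392,407), which is not meant

The brown pair are stray1 and stray2.

Run:
```python
from h import *
np.set_printoptions(precision=3,suppress=True)
optics.get_image("scene");optics.get_image("top")
C={n:cal(n) for n in("scene","top")}
for lab in ["pot_mouth","drain_groove","clamp","key","rack","pan_handle","pan_lip","pan","mat"]:
    r=[]
    P=[]
    for n in C:
        d=finder.tip_of(lab,n)
        P.append([(np.round(x["at"],1).tolist(),round(x["p"],2)) for x in d[:2]])
        if d: r.append(ray(n,d[0]["at"],C[n]))
    if len(r)==2:
        x=tri(r); e=[np.linalg.norm(np.cross(x-o,d))*1e3 for o,d in r]
        print(lab,x,np.round(e,1),P)
    else: print(lab,P)
for lab in ["stray1","root1"]:
  for n in C:
    print(lab,n,[(onz(n,d["at"],0 if lab=="stray1" else .006,C[n]),round(d["p"],2),np.round(d["at"])) for d in finder.tip_of(lab,n)[:8]])
print(manip.get_state()["clock"])
```

```text
pot_mouth [ 0.558 -0.14   0.456] [133.3 133.3] [[([322.6, 108.3], 0.65)], [([385.4, 252.4], 0.66), ([146.6, 221.7], 0.59)]]
drain_groove [0.539 0.138 0.106] [0.3 0.3] [[([301.0, 148.0], 0.77)], [([207.3, 218.0], 0.89), ([385.0, 249.5], 0.63)]]
clamp [ 0.589 -0.009  0.245] [21.1 21.1] [[([302.1, 149.0], 0.58)], [([273.1, 190.9], 0.82)]]
key [0.608 0.012 0.087] [0.4 0.4] [[([302.6, 199.1], 0.45)], [([261.9, 191.2], 0.5)]]
rack [[([312.2, 230.6], 0.9), ([214.4, 230.9], 0.74)], []]
pan_handle [ 0.612 -0.349  0.048] [0.9 0.9] [[([218.6, 339.6], 0.75)], [([407.8, 193.0], 0.73)]]
pan_lip [ 0.416 -0.313  0.006] [2. 2.] [[([149.5, 294.2], 0.87)], [([392.2, 272.2], 0.56), ([271.0, 188.4], 0.32)]]
pan [ 0.502 -0.333 -0.016] [2.6 2.6] [[([181.5, 324.0], 0.69), ([217.6, 336.3], 0.2)], [([397.4, 240.0], 0.82)]]
mat [[], []]
stray1 scene [(array([ 0.386, -0.029,  0.   ]), 0.72, array([212., 201.])), (array([ 0.44 , -0.103,  0.   ]), 0.65, array([214., 231.])), (array([ 0.77 , -0.175,  0.   ]), 0.53, array([330., 315.])), (array([ 0.531, -0.092,  0.   ]), 0.5, array([251., 242.])), (array([ 0.777, -0.042,  0.   ]), 0.4, array([358., 269.]))]
stray1 top [(array([ 0.524, -0.102,  0.   ]), 0.58, array([308., 230.])), (array([ 0.392, -0.016,  0.   ]), 0.52, array([274., 282.])), (array([ 0.445, -0.105,  0.   ]), 0.45, array([309., 261.]))]
root1 scene [(array([ 0.519, -0.361,  0.006]), 0.82, array([177., 334.])), (array([ 0.526, -0.307,  0.006]), 0.63, array([196., 314.])), (array([ 0.47 , -0.303,  0.006]), 0.57, array([174., 301.])), (array([ 0.575, -0.346,  0.006]), 0.48, array([205., 340.]))]
root1 top [(array([ 0.568, -0.343,  0.006]), 0.66, array([401., 213.])), (array([ 0.469, -0.3  ,  0.006]), 0.63, array([386., 251.])), (array([ 0.505, -0.351,  0.006]), 0.59, array([406., 237.])), (array([ 0.529, -0.299,  0.006]), 0.52, array([385., 228.]))]
1.3
```

```bash
cat >> h.py <<'E'
from scipy.spatial.transform import Rotation as Ro, Slerp
def R_of(q): return Ro.from_quat(np.roll(q,-1))
def down(yaw_deg,pitch=None):
    "tool pointing down, tool y at this yaw"
    a=np.radians(yaw_deg); y=np.array([np.cos(a),np.sin(a),0]); z=np.array([0,0,-1.]); return Ro.from_matrix(np.c_[np.cross(y,z),y,z])
def plan(way,n,g,start=None,dec=2):
    "way: list of (pos,Rot); n rows for each leg; prints rounded rows in batches of 5"
    st=manip.get_state(); p=np.array(st["position"]); R=R_of(st["ee_rot"])
    if start: p,R=np.array(start[0]),start[1]
    rows=[]
    for (tp,tR),k in zip(way,n):
        p0=p.copy(); S=Slerp([0,1],Ro.concatenate([R,tR]))
        for i in range(1,k+1):
            w=p0+(np.array(tp)-p0)*i/k; s=np.round(R.inv().apply(w-p)*100,dec); r=np.round((R.inv()*S(i/k)).as_rotvec(degrees=True),1)
            rows.append([*(s+0.),*(r+0.),g]); p=p+R.apply(s/100); R=R*Ro.from_rotvec(r,degrees=True)
    while len(rows)%5: rows.append([0]*6+[g])
    for i in range(0,len(rows),5): print([[float(f"{v:g}") if v%1 else int(v) for v in r] for r in rows[i:i+5]])
def state():
    s=manip.get_state(); R=R_of(s["ee_rot"]).as_matrix()
    print("t",round(s["clock"],2),"p",np.round(s["position"],4),"yawY",round(np.degrees(np.arctan2(R[1,1],R[0,1])),2),"z",np.round(R[:,2],3),"q",np.round(s["qpos"],2),"F",np.round(s["contact_force"],1),"M",np.round(s["moment"],2),"w",round(s["width"],4),round(s["gripper_force"],1))
E
python3 - <<'E'
from h import *
state(); f,cx,cy,T=cal("wrist"); s=manip.get_state(); R=R_of(s["ee_rot"]).as_matrix()
o=-T[:3,:3].T@T[:3,3]; print(f,cx,cy,R.T@(o-np.array(s["position"])), R.T@T[:3,:3].T)
plan([((.54,0,.34),down(5))],[15],-1,dec=1)
E
```

```text
t 1.3 p [ 0.1643 -0.5511  0.2393] yawY -73.4 z [ 0. -0. -1.] q [-1.4   0.28  1.5   0.    1.36 -0.12] F [-1.3  0.2  0.5] M [0.02 0.04 0.01] w 0.0853 0.0
345.84435657508567 283.01400364058054 206.39794790999892 [ 0.06984412  0.00081369 -0.13522283] [[-1.34205801e-04 -9.62212256e-01 -2.72300491e-01]
 [ 9.99999837e-01 -2.80396247e-04  4.97960637e-04]
 [-5.55495863e-04 -2.72300380e-01  9.62212136e-01]]
[[3.4, -2.8, -0.7, 0, 0, -5.2, -1], [3.7, -2.5, -0.6, 0, 0, -5.3, -1], [3.9, -2.1, -0.7, 0, 0, -5.2, -1], [4.1, -1.8, -0.7, 0, 0, -5.2, -1], [4.2, -1.4, -0.7, 0, 0, -5.2, -1]]
[[4.4, -1, -0.6, 0, 0, -5.3, -1], [4.4, -0.6, -0.7, 0, 0, -5.2, -1], [4.4, -0.2, -0.7, 0, 0, -5.2, -1], [4.4, 0.3, -0.6, 0, 0, -5.2, -1], [4.5, 0.6, -0.7, 0, 0, -5.3, -1]]
[[4.3, 1, -0.7, 0, 0, -5.2, -1], [4.2, 1.4, -0.7, 0, 0, -5.2, -1], [4.1, 1.8, -0.6, 0, 0, -5.2, -1], [3.9, 2.1, -0.7, 0, 0, -5.3, -1], [3.7, 2.5, -0.7, 0, 0, -5.2, -1]]
```

Call:
servo_tool --pt "3.4 -2.8 -0.7 0 0 -5.2 -1" --pt "3.7 -2.5 -0.6 0 0 -5.3 -1" --pt "3.9 -2.1 -0.7 0 0 -5.2 -1" --pt "4.1 -1.8 -0.7 0 0 -5.2 -1" --pt "4.2 -1.4 -0.7 0 0 -5.2 -1"

```text
clock: 1.8
position: [0.2896, -0.3657, 0.2737]
ee_rot: [0.0, 0.931, 0.366, 0.0]
contact_force: [1.2, 0.0, -0.3]
width: 0.0854
gripper_force: 0.0
```

Call:
servo_tool --pt "4.4 -1 -0.6 0 0 -5.3 -1" --pt "4.4 -0.6 -0.7 0 0 -5.2 -1" --pt "4.4 -0.2 -0.7 0 0 -5.2 -1" --pt "4.4 0.3 -0.6 0 0 -5.2 -1" --pt "4.5 0.6 -0.7 0 0 -5.3 -1"

```text
clock: 2.3
position: [0.416, -0.1819, 0.3068]
ee_rot: [0.0, 0.824, 0.567, 0.0]
contact_force: [0.6, -0.2, -0.1]
width: 0.0852
gripper_force: 0.0
```

Call:
servo_tool --pt "4.3 1 -0.7 0 0 -5.2 -1" --pt "4.2 1.4 -0.7 0 0 -5.2 -1" --pt "4.1 1.8 -0.6 0 0 -5.2 -1" --pt "3.9 2.1 -0.7 0 0 -5.3 -1" --pt "3.7 2.5 -0.7 0 0 -5.2 -1"

```text
clock: 2.8
position: [0.5407, 0.0021, 0.3407]
ee_rot: [0.0, 0.674, 0.739, 0.0]
contact_force: [0.9, -1.1, -0.4]
width: 0.0854
gripper_force: 0.0
```

Run:
```python
from h import *
np.set_printoptions(precision=3,suppress=True)
state(); C=cal("wrist"); a=optics.get_image("wrist"); save(cv2.resize(a,(800,600)),'w1.png')
for l in ["key","clamp","rack","drain_groove"]:
    print(l,[(d["at"],round(d["p"],2),onz("wrist",d["at"],{"key":.0795,"clamp":.0335,"rack":0,"drain_groove":.09}[l],C)) for d in finder.tip_of(l,"wrist")[:3]])
np.save("cw1.npy",C[3])
```

```text
t 2.8 p [0.541 0.002 0.341] yawY 5.24 z [ 0.001 -0.    -1.   ] q [-0.12  0.18  1.38 -0.    1.57 -0.22] F [ 0.9 -1.1 -0.4] M [-0.04 -0.05  0.04] w 0.0854 0.0
key [([344.5, 161.6], 0.61, array([0.611, 0.018, 0.08 ]))]
clamp [([339.8, 180.6], 0.71, array([ 0.617, -0.013,  0.033]))]
rack [([349.2, 172.6], 0.75, array([ 0.635, -0.007,  0.   ]))]
drain_groove [([288.3, 32.1], 0.69, array([0.534, 0.145, 0.09 ]))]
```

View pics/w1.png

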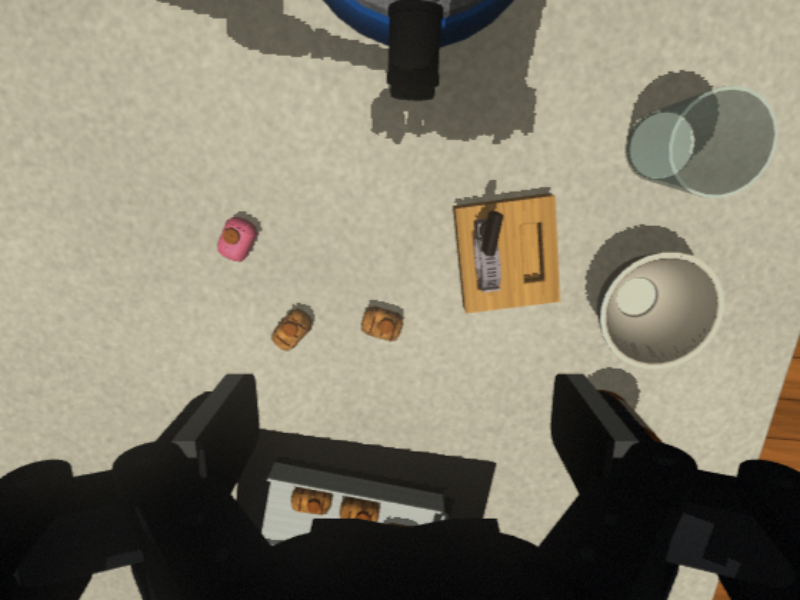

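Wrist picture: the clamp stands in the rack's left slot, key at (490,230) with the screw housing towards the pot. The stub cap is at (413,50). The brown strays are at (292,327) and (382,322), the pink one at (238,238). I'll hover over the key next.

Run:
```python
from h import *
C=list(cal("wrist")); C[3]=np.load("cw1.npy")
c=[onz("wrist",np.array(p)*.7,.0255,C) for p in [(455,207),(552,193),(560,301),(465,311)]]
print(np.round(c,4)); c=np.array(c); print(c.mean(0))
d=c[0]-c[3]; print(np.degrees(np.arctan2(d[1],d[0]))-90); d=c[1]-c[0]; print(np.degrees(np.arctan2(d[1],d[0])))
plan([((.611,.018,.19),down(7))],[5],-1,dec=1)
```

```text
[[ 0.5852  0.0293  0.0255]
 [ 0.6702  0.0495  0.0255]
 [ 0.6952 -0.0495  0.0255]
 [ 0.6064 -0.0676  0.0255]]
[ 0.63925549 -0.00960234  0.0255    ]
12.362986867698254
13.389703692963836
[[0.2, 1.5, 3, 0, 0, -0.4, -1], [0.3, 1.4, 3, 0, 0, -0.4, -1], [0.2, 1.5, 3, 0, 0, -0.4, -1], [0.2, 1.4, 3, -0.1, 0, -0.4, -1], [0.2, 1.5, 3, 0, 0, -0.4, -1]]
```

Call:
servo_tool --pt "0.3 1.4 3 0 0 -1.5 -1" --pt "0.3 1.4 3 0 0 -1.5 -1" --pt "0.3 1.5 3 0 0 -1.5 -1" --pt "0.3 1.5 3 0 0 -1.6 -1" --pt "0.3 1.5 3 0 0 -1.5 -1"

```text
clock: 3.55
position: [0.6098, 0.0236, 0.1893]
ee_rot: [0.0, 0.626, 0.78, -0.0]
contact_force: [-0.2, 0.3, 0.3]
width: 0.0853
gripper_force: 0.0
```

Run:
```python
from h import *
np.set_printoptions(precision=4,suppress=True)
state(); C=cal("wrist"); a=optics.get_image("wrist"); save(cv2.resize(a,(800,600)),'w2.png')
C1=list(C); C1[3]=np.load("cw1.npy")
for l,p1 in [("key",(344.5,161.6)),("clamp",(339.8,180.6)),("rack",(349.2,172.6))]:
    for d in finder.tip_of(l,"wrist")[:2]:
        print(l,d["at"],round(d["p"],2),onz("wrist",d["at"],{"key":.0795,"clamp":.0335,"rack":0}[l],C), tri([ray("wrist",d["at"],C),ray("wrist",p1,C1)]))
for d in finder.silhouettes("key","wrist")[:2]: print(d["p"],d["box"])
state()
```

```text
t 3.55 p [0.6098 0.0236 0.1893] yawY 12.49 z [-0.    -0.001 -1.   ] q [-0.07  0.36  1.51 -0.    1.28 -0.29] F [-0.2  0.3  0.3] M [-0.01 -0.02 -0.02] w 0.0853 0.0
key [284.0, 214.1] 0.56 [0.6129 0.0169 0.0795] [0.6121 0.0174 0.0792]
clamp [283.2, 232.6] 0.63 [ 0.6191 -0.014   0.0335] [ 0.6184 -0.0139  0.0321]
rack [302.0, 221.4] 0.81 [ 0.6373 -0.0105  0.    ] [ 0.6344 -0.0062  0.0107]
0.56 [79.8, 408.1, 40.5, 23.9]
0.5 [308.8, 226.2, 109.7, 113.1]
t 3.8 p [0.6099 0.0241 0.1914] yawY 12.49 z [ 0.001 -0.001 -1.   ] q [-0.07  0.36  1.51 -0.    1.28 -0.29] F [-0.5 -1.4  0.3] M [ 0.02 -0.02  0.01] w 0.0854 0.0
```

View pics/w2.png

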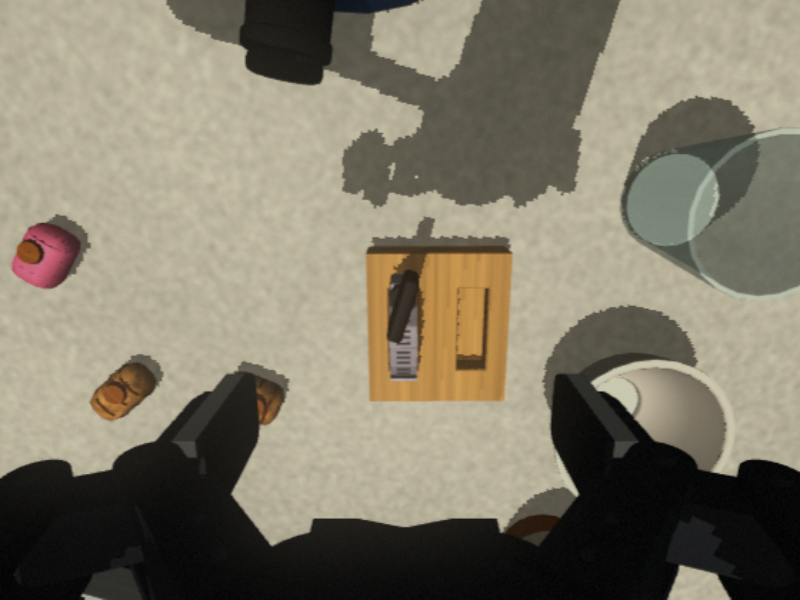

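Close up, the rack is square to the image. The clamp's band fills the left slot at (403,330), and the black blade from (410,275) to (397,340) is turned about 11° clockwise. I'll measure that angle.

Run:
```python
from h import *
np.set_printoptions(precision=4,suppress=True)
C=cal("wrist"); a=optics.get_image("wrist")
m=(a.max(2)<60).astype(np.uint8); m[:,:262]=0;m[:,300:]=0;m[:183]=0;m[248:]=0
n,L,S,ce=cv2.connectedComponentsWithStats(m); k=1+S[1:,4].argmax(); ys,xs=np.where(L==k)
print(S[k],ce[k]); r=cv2.minAreaRect(np.c_[xs,ys].astype(np.float32)); b=cv2.boxPoints(r); print(r,b)
# world directions of long sides at z=.0895
w=np.array([onz("wrist",p,.0895,C) for p in b]); print(w)
for i in range(4):
    d=w[(i+1)%4]-w[i]; print(np.linalg.norm(d[:2]),np.degrees(np.arctan2(d[1],d[0])))
cr=cv2.resize(a[170:260,240:330],(540,540),interpolation=cv2.INTER_NEAREST); save(cr,'w2c.png')
```

```text
[271 189  22  51 664] [280.9127 211.8419]
((281.4631042480469, 213.90573120117188), (18.650362014770508, 50.60948181152344), 5.19442892074585) [[269.8852 238.2623]
 [274.4672 187.8606]
 [293.041  189.5492]
 [288.459  239.9508]]
[[ 0.6065 -0.0004  0.0895]
 [ 0.6018  0.0372  0.0895]
 [ 0.6148  0.0388  0.0895]
 [ 0.62    0.0012  0.0895]]
0.03791997881169942 97.02620860216318
0.013098619373863826 7.1641702039273065
0.03797637999780843 -82.1334701243843
0.013655552994152055 -173.0609669613048
```

View pics/w2c.png

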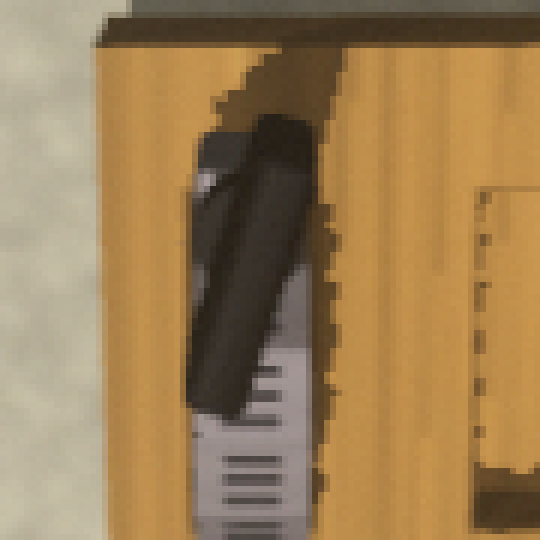

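The enlarged crop shows the blade's top face from (287,120) to (214,409), which is 14° clockwise of the band. It is centred near (0.611, 0.0185) in the world frame. I'll grasp with tool y at yaw −1.5°.

Run:
```python
from h import *
plan([((.611,.0185,.12),down(-1.5)),((.611,.0185,.073),down(-1.5))],[5,5],-.2,dec=2)
```

```text
[[-0.12, -0.01, 1.44, 0, 0, 2.8, -0.2], [-0.11, -0.01, 1.44, 0.1, 0, 2.8, -0.2], [-0.12, 0, 1.44, 0, 0, 2.8, -0.2], [-0.11, 0, 1.45, 0, 0, 2.8, -0.2], [-0.12, 0.01, 1.44, 0, 0.1, 2.8, -0.2]]
[[0, 0, 0.94, 0, 0, 0, -0.2], [0, 0, 0.94, 0, 0, 0, -0.2], [0, 0, 0.94, 0, 0, 0, -0.2], [0, 0, 0.94, 0, 0, 0, -0.2], [0, 0, 0.94, 0, 0, 0, -0.2]]
```

Call:
servo_tool --pt "-0.12 0 1.44 0 0 2.8 -0.2" --pt "-0.12 0 1.44 0 0 2.8 -0.2" --pt "-0.12 0 1.44 0 0 2.8 -0.2" --pt "-0.12 0 1.44 0 0 2.8 -0.2" --pt "-0.12 0 1.44 0 0 2.8 -0.2"

```text
clock: 4.35
position: [0.6115, 0.0188, 0.1202]
ee_rot: [0.002, 0.717, 0.697, 0.001]
contact_force: [0.4, -0.7, -0.4]
width: 0.0514
gripper_force: 0.0
```

Call:
servo_tool --pt "0 0 0.94 0 0 0 -0.2" --pt "0 0 0.94 0 0 0 -0.2" --pt "0 0 0.94 0 0 0 -0.2" --pt "0 0 0.94 0 0 0 -0.2" --pt "0 0 0.94 0 0 0 -0.2"

```text
clock: 4.85
position: [0.6111, 0.0195, 0.0708]
ee_rot: [0.0, 0.716, 0.699, 0.0]
contact_force: [0.1, -0.7, -0.8]
width: 0.0512
gripper_force: 0.0
```

Call:
servo_tool --pt "0 0 0 0 0 0 1" --pt "0 0 0 0 0 0 1" --pt "0 0 0 0 0 0 1" --pt "0 0 0 0 0 0 1" --pt "0 0 0 0 0 0 1" --squeeze 40

```text
clock: 5.35
position: [0.6111, 0.0195, 0.0717]
ee_rot: [0.0, 0.716, 0.698, 0.0]
contact_force: [-0.5, 0.7, -0.6]
width: 0.0078
gripper_force: 43.4
```

Run:
```python
from h import *
state(); a=optics.get_image("wrist"); save(a[100:400,100:460],'w3.png')
```

```text
t 5.35 p [0.6111 0.0195 0.0717] yawY -1.4 z [ 0.001 -0.    -1.   ] q [-0.08  0.46  1.66 -0.    1.02 -0.06] F [-0.5  0.7 -0.6] M [ 0.05  0.07 -0.04] w 0.0078 43.4
```

View pics/w3.png

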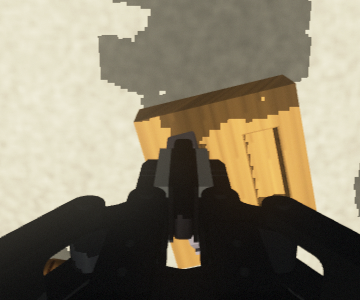

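The key is gripped, with the pads 7.8 mm apart. Next: lift and carry the clamp to a standoff in front of the stub.

Run:
```python
from h import *
plan([((.611,.0195,.14),down(-1.4)),((.505,.02,.20),down(75.7))],[5,10],1,dec=1)
```

```text
[[0, 0, -1.4, 0, 0, 0, 1], [0, 0, -1.3, 0, 0, 0, 1], [0, 0, -1.4, 0, 0, 0, 1], [0, 0, -1.4, 0, 0, 0, 1], [0, 0, -1.3, 0, 0, 0, 1]]
[[0, -1.1, -0.6, 0, 0, -7.7, 1], [0.1, -1, -0.6, 0, 0, -7.7, 1], [0.3, -1, -0.6, 0, 0, -7.7, 1], [0.4, -1, -0.6, 0, 0, -7.7, 1], [0.5, -1, -0.6, 0, 0, -7.7, 1]]
[[0.6, -0.8, -0.6, 0, 0, -7.8, 1], [0.8, -0.7, -0.6, 0, 0, -7.7, 1], [0.8, -0.7, -0.6, 0, 0, -7.7, 1], [1, -0.5, -0.6, 0, 0, -7.7, 1], [0.9, -0.4, -0.6, 0, 0, -7.7, 1]]
```

Call:
servo_tool --pt "0 0 -1.4 0 0 0 1" --pt "0 0 -1.3 0 0 0 1" --pt "0 0 -1.4 0 0 0 1" --pt "0 0 -1.4 0 0 0 1" --pt "0 0 -1.3 0 0 0 1" --squeeze 60

```text
clock: 5.9
position: [0.6112, 0.0195, 0.1406]
ee_rot: [0.0, 0.716, 0.698, 0.0]
contact_force: [-0.2, 0.4, -1.3]
width: 0.0069
gripper_force: 64.2
```

Call:
servo_tool --pt "0 -1.1 -0.6 0 0 -7.7 1" --pt "0.1 -1 -0.6 0 0 -7.7 1" --pt "0.3 -1 -0.6 0 0 -7.7 1" --pt "0.4 -1 -0.6 0 0 -7.7 1" --pt "0.5 -1 -0.6 0 0 -7.7 1"

```text
clock: 6.4
position: [0.5572, 0.0197, 0.1701]
ee_rot: [0.0, 0.443, 0.897, 0.0]
contact_force: [0.0, -0.2, -1.3]
width: 0.0076
gripper_force: 64.4
```

Call:
servo_tool --pt "0.6 -0.8 -0.6 0 0 -7.8 1" --pt "0.8 -0.7 -0.6 0 0 -7.7 1" --pt "0.8 -0.7 -0.6 0 0 -7.7 1" --pt "1 -0.5 -0.6 0 0 -7.7 1" --pt "0.9 -0.4 -0.6 0 0 -7.7 1"

```text
clock: 6.9
position: [0.5047, 0.02, 0.2001]
ee_rot: [0.0, 0.122, 0.993, -0.0]
contact_force: [-0.2, 0.5, -1.2]
width: 0.007
gripper_force: 64.4
```

Run:
```python
from h import *
np.set_printoptions(precision=4,suppress=True)
state(); C={n:cal(n) for n in("wrist","scene","top")}
I={n:optics.get_image(n) for n in C}
G={}
for l in ["drain_groove","pot_mouth","clamp","key"]:
    for n in C:
        for d in finder.tip_of(l,n)[:2]: print(l,n,np.round(d["at"],1),round(d["p"],2)); G.setdefault((l,n),d["at"])
    for a,b in (("wrist","scene"),("wrist","top"),("scene","top")):
        if (l,a) in G and (l,b) in G: print("  ",a,b,tri([ray(a,G[l,a],C[a]),ray(b,G[l,b],C[b])]))
o=cv2.resize(I["wrist"],(560,420)); s=cv2.resize(I["scene"][70:230,220:400],(472,420)); 
t=cv2.resize(I["top"][150:290,80:300],(560,356))
save(np.vstack([np.hstack([o[:300],]),np.hstack([s[:,:280][:300],t[:300,:280]])]),'m4.png')
for n in I: cv2.imwrite(f'pics/raw4_{n}.png',cv2.cvtColor(I[n],cv2.COLOR_RGB2BGR))
np.save("cw4.npy",C["wrist"][3])
```

```text
t 6.9 p [0.5047 0.02   0.2001] yawY 76.03 z [ 0. -0. -1.] q [-0.1   0.2   1.71 -0.    1.23 -1.43] F [-0.2  0.5 -1.2] M [-0.01  0.01 -0.02] w 0.007 64.4
drain_groove scene [299.9 149.4] 0.72
drain_groove top [207.3 217.1] 0.79
drain_groove top [273.4 186.6] 0.73
   scene top [0.5397 0.137  0.104 ]
pot_mouth wrist [283.6 289.2] 0.66
pot_mouth scene [320.9 109.8] 0.66
pot_mouth top [149.6 221.2] 0.77
   wrist scene [0.5473 0.0627 0.2502]
   wrist top [0.4223 0.0913 0.4786]
   scene top [0.5288 0.2674 0.123 ]
clamp wrist [296.4 296.9] 0.84
clamp scene [279.7 163.4] 0.57
clamp scene [300.5 148.9] 0.45
   wrist scene [0.5429 0.0204 0.1602]
key wrist [285.7 288.4] 0.81
key scene [262.8 140.7] 0.56
   wrist scene [0.5053 0.0203 0.2124]
```

View pics/m4.png

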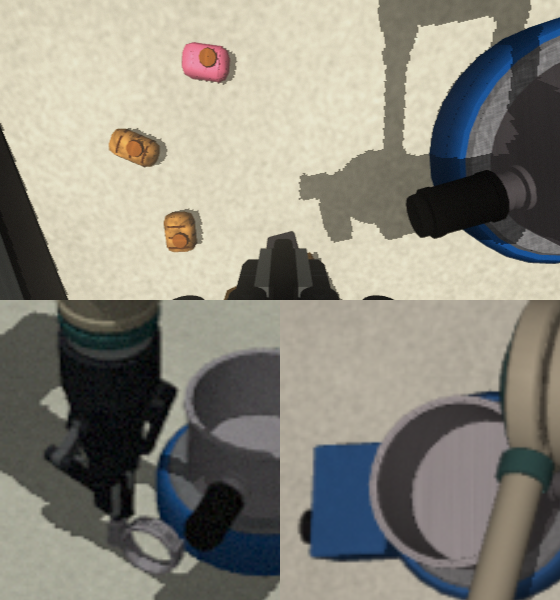

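The mosaic shows the clamp held upright and facing the capped stub. In the wrist view (top), the cap runs from its end near (412,216) to (505,188). The scene inset (bottom left) shows the ring ahead of the cap. I'll fit the stub's axis from the silhouette.

Run:
```python
from h import *
np.set_printoptions(precision=4,suppress=True)
a=cv2.imread('pics/raw4_wrist.png'); C=list(cal("wrist")); C[3]=np.load("cw4.npy")
m=(a.max(2)<45).astype(np.uint8); m[:,:400]=0; m[:160]=0; m[245:]=0; m[:,512:]=0
n,L,S,ce=cv2.connectedComponentsWithStats(m); k=1+S[1:,4].argmax(); ys,xs=np.where(L==k); print(S[k])
# scan along axis guess: project model cap outline and fit (gx,gy,yaw,z) by IoU
from scipy.optimize import minimize
from scipy.ndimage import gaussian_filter
obs=(L==k).astype(float)
th=np.linspace(0,2*np.pi,24)
def model(v,full=True):
    gx,gy,yaw,z=v; ax=np.array([np.cos(yaw),np.sin(yaw),0]); n=np.array([-np.sin(yaw),np.cos(yaw),0]); im=np.zeros((420,560),np.uint8)
    for s0,s1,r in((-35,-26,16.5),(-26,-18,19.3),(-18,18,18),(18,24,19.3)):
        P=[proj("wrist",np.array([gx,gy,z])+ax*s/1e3+r/1e3*(np.cos(t)*n+np.sin(t)*np.array([0,0,1])),C) for s in(s0,s1) for t in th]
        cv2.fillConvexPoly(im,cv2.convexHull((np.array(P)*16).astype(np.int32)),1,shift=4)
    im=im.astype(float); im[:,:400]=0; im[:160]=0; im[245:]=0; im[:,512:]=0
    return im
O=gaussian_filter(obs,1)
f=lambda v: ((gaussian_filter(model([v[0],v[1],v[2],.09+v[3]*0]),1)-O)**2).sum()
best=None
for y0 in np.radians([85,92,99]):
    r=minimize(f,[.536,.142,y0,0],method='Nelder-Mead',options=dict(initial_simplex=[[.536,.142,y0,0],[.546,.142,y0,0],[.536,.152,y0,0],[.536,.142,y0+.08,0],[.536,.142,y0,.1]],maxiter=250))
    print(r.x,np.degrees(r.x[2]),r.fun)
g=[.536,.142]
v=r.x
for z in(.086,.09,.094):
    h=lambda u: ((gaussian_filter(model([*u,z]),1)-O)**2).sum()
    r=minimize(h,v[:3],method='Nelder-Mead',options=dict(maxiter=150)); print(z,r.x,np.degrees(r.x[2]),r.fun)
for n,p in(("scene",(320.9,109.8)),("top",(149.6,221.2))): print("mouth",onz(n,p,.135))
for n,p in(("scene",(299.9,149.4)),("top",(207.3,217.1))): print("groove",onz(n,p,.09))
```

```text
[ 406  160  106   80 5625]
[ 0.5354  0.1468  1.6083 -0.101 ] 92.14670254351802 778.2235845823503
[0.5353 0.146  1.6101 0.0591] 92.25409807098893 778.6681684697405
[0.5353 0.1464 1.6229 0.0963] 92.98641991228845 775.6691375110795
0.086 [0.5367 0.1481 1.617 ] 92.64739501753292 730.1212500464611
0.09 [0.5353 0.1464 1.6229] 92.98641991228845 775.6691375110795
0.094 [0.5337 0.1457 1.6231] 92.99481694875178 831.6030174375687
mouth [0.5343 0.2543 0.135 ]
mouth [0.527  0.2631 0.135 ]
groove [0.5321 0.1481 0.09  ]
groove [0.5437 0.1415 0.09  ]
```

```bash
cat > fit.py <<'E'
from h import *
from scipy.optimize import minimize
from scipy.ndimage import gaussian_filter
th=np.linspace(0,2*np.pi,24)
def fit(a,C,v0,box,zs,thr=40,open_=3):
    m=(a.max(2)<thr).astype(np.uint8); W=np.zeros_like(m); W[box[1]:box[3],box[0]:box[2]]=1; m*=W
    m=cv2.morphologyEx(m,cv2.MORPH_OPEN,np.ones((open_,open_)))
    n,L,S,ce=cv2.connectedComponentsWithStats(m); k=1+S[1:,4].argmax(); O=gaussian_filter((L==k).astype(float),1)
    def model(v):
        gx,gy,yaw,z=v; ax=np.array([np.cos(yaw),np.sin(yaw),0]); n=np.array([-np.sin(yaw),np.cos(yaw),0]); im=np.zeros((420,560),np.uint8)
        for s0,s1,r in((-35,-26,16.5),(-26,-18,19.3),(-18,18,18),(18,24,19.3)):
            P=[proj("wrist",np.array([gx,gy,z])+ax*s/1e3+r/1e3*(np.cos(t)*n+np.sin(t)*np.array([0,0,1])),C) for s in(s0,s1) for t in th]
            cv2.fillConvexPoly(im,cv2.convexHull((np.array(P)*16).astype(np.int32)),1,shift=4)
        return im*W
    for z in zs:
        h=lambda u: ((gaussian_filter(model([*u,z]).astype(float),1)-O)**2).sum()
        s=np.array([v0]*4); s[1,0]+=.006; s[2,1]+=.006; s[3,2]+=.06
        r=minimize(h,v0,method='Nelder-Mead',options=dict(maxiter=150,initial_simplex=s)); print(z,np.round(r.x,4),round(np.degrees(r.x[2]),2),round(r.fun),S[k])
    o=a.copy(); c,_=cv2.findContours(model([*r.x,z]),0,1); cv2.drawContours(o,c,-1,(0,255,0),1); c,_=cv2.findContours((L==k).astype(np.uint8),0,1); cv2.drawContours(o,c,-1,(255,0,0),1)
    return o
E
python3 - <<'E'
from fit import *
a=cv2.cvtColor(cv2.imread('pics/raw4_wrist.png'),cv2.COLOR_BGR2RGB); C=list(cal("wrist")); C[3]=np.load("cw4.npy")
print([(a[y,x].tolist()) for x,y in((450,205),(480,200),(430,215),(470,185),(500,180),(515,170),(505,210),(440,235),(520,120))])
for t in(30,36):
    o=fit(a,C,[.5353,.146,1.62],(395,150,525,250),(.086,.09,.094),thr=t)
save(cv2.resize(o[130:270,380:560],(720,560)),'f5.png')
E
```

```text
[[17, 17, 13], [15, 15, 15], [17, 18, 14], [13, 11, 10], [24, 22, 21], [42, 38, 39], [10, 9, 9], [19, 17, 14], [45, 41, 40]]
0.086 [0.537  0.148  1.6099] 92.24 70 [ 407  170  102   67 4708]
0.09 [0.5355 0.1458 1.6114] 92.32 157 [ 407  170  102   67 4708]
0.094 [0.5339 0.144  1.6307] 93.43 280 [ 407  170  102   67 4708]
0.086 [0.537  0.148  1.6092] 92.2 53 [ 407  170  102   67 4754]
0.09 [0.5354 0.1461 1.6313] 93.47 129 [ 407  170  102   67 4754]
0.094 [0.5339 0.144  1.6291] 93.34 245 [ 407  170  102   67 4754]
```

View pics/f5.png

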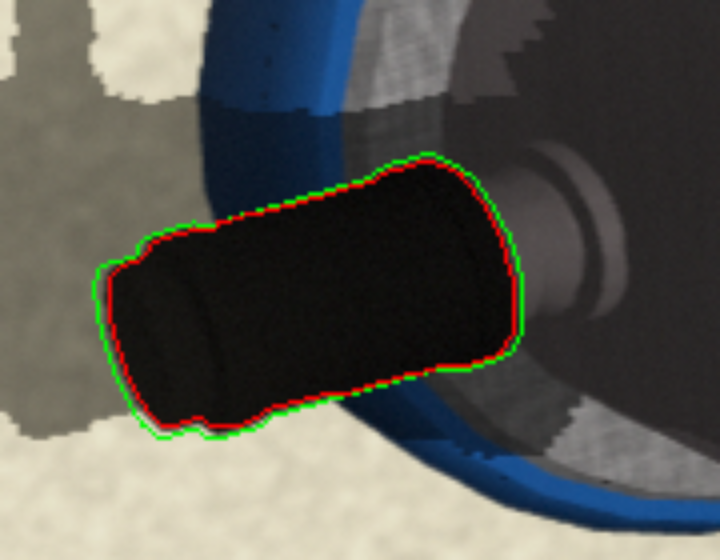

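The fit follows the cap well: groove near (0.536, 0.147) and axis yaw about 92.3°. Next I'll bring the ring in line, just short of the cap, and check both views from near.

Run:
```python
from h import *
plan([((.5056,.020,.128),down(78)),((.5056,.083,.128),down(78))],[5,5],1,dec=2)
```

```text
[[-0.01, 0, 1.42, 0, 0, -0.5, 1], [0, 0.01, 1.43, 0, 0, -0.4, 1], [-0.01, 0, 1.42, 0, 0, -0.5, 1], [0, 0.01, 1.42, 0, 0, -0.4, 1], [-0.01, 0, 1.43, 0, 0, -0.5, 1]]
[[0.26, 1.23, 0, 0, 0, 0, 1], [0.27, 1.23, 0, 0, 0, 0, 1], [0.26, 1.24, 0, 0, 0, 0, 1], [0.26, 1.23, 0, 0, 0, 0, 1], [0.26, 1.23, 0, 0, 0, 0, 1]]
```

Call:
servo_tool --pt "0 0 1.42 0 0 -0.5 1" --pt "0 0 1.43 0 0 -0.4 1" --pt "0 0 1.42 0 0 -0.5 1" --pt "0 0 1.42 0 0 -0.4 1" --pt "0 0 1.43 0 0 -0.5 1"

```text
clock: 8.15
position: [0.5054, 0.0199, 0.1276]
ee_rot: [0.0, 0.104, 0.995, -0.0]
contact_force: [0.2, -0.6, -1.4]
width: 0.0068
gripper_force: 64.4
```

Call:
servo_tool --pt "0.26 1.23 0 0 0 0 1" --pt "0.26 1.23 0 0 0 0 1" --pt "0.26 1.24 0 0 0 0 1" --pt "0.26 1.23 0 0 0 0 1" --pt "0.26 1.23 0 0 0 0 1"

```text
clock: 8.65
position: [0.5056, 0.0844, 0.1287]
ee_rot: [0.001, 0.104, 0.995, 0.0]
contact_force: [0.8, -0.2, -1.2]
width: 0.0064
gripper_force: 64.4
```

Run:
```python
from fit import *
state(); C={n:cal(n) for n in("wrist","scene")}; np.save("cw6.npy",C["wrist"][3])
I={n:optics.get_image(n) for n in C}
for n in I: cv2.imwrite(f'pics/raw6_{n}.png',cv2.cvtColor(I[n],cv2.COLOR_RGB2BGR))
for l in("drain_groove","clamp"):
  for n in C: print(l,n,[(np.round(d["at"],1),round(d["p"],2)) for d in finder.tip_of(l,n)[:2]])
g=np.array([.5363,.147,.088])
print("model groove:",[proj(n,g,C[n]) for n in C],"end",[proj(n,g+np.array([.0014,-.035,0]),C[n]) for n in C])
w=I["wrist"][100:400,230:530]; s=I["scene"][90:210,220:340]
save(np.hstack([cv2.resize(w,(400,400)),cv2.resize(s,(400,400))]),'m6.png')
```

```text
t 8.65 p [0.5056 0.0844 0.1287] yawY 78.04 z [ 0.001  0.    -1.   ] q [ 0.03  0.27  1.81  0.    1.06 -1.33] F [ 0.8 -0.2 -1.2] M [ 0.07  0.05 -0.04] w 0.0064 64.4
drain_groove wrist [(array([404.5, 267.1]), 0.83)]
drain_groove scene [(array([302.6, 151.6]), 0.56)]
clamp wrist [(array([295.1, 295.6]), 0.57)]
clamp scene [(array([292.7, 169.3]), 0.54)]
model groove: [array([405.36837134, 266.85197063]), array([301.21704116, 150.84770953])] end [array([343.55320874, 280.8560351 ]), array([295.05614808, 160.16461339])]
```

View pics/m6.png

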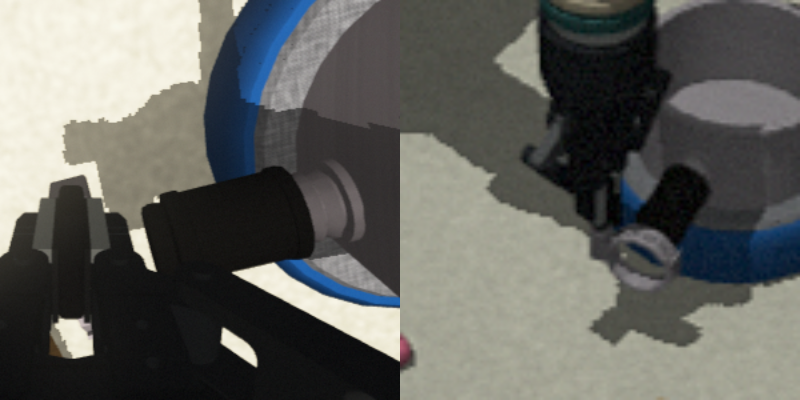

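In both views the ring is in line just before the cap end: wrist cap end at (150,240), ring in the scene crop at (645,258). I'll slide on in small, force-checked steps.

Call:
servo_tool --pt "0.12 0.48 0 0 0 0 1" --pt "0.12 0.48 0 0 0 0 1" --pt "0.12 0.48 0 0 0 0 1" --pt "0.12 0.48 0 0 0 0 1" --pt "0.12 0.48 0 0 0 0 1"

```text
clock: 9.45
position: [0.5044, 0.108, 0.1281]
ee_rot: [-0.0, 0.104, 0.995, -0.0]
contact_force: [-0.6, -0.7, -1.0]
width: 0.0068
gripper_force: 64.2
```

Call:
servo_tool --pt "0.06 0.24 0 0 0 0 1" --pt "0.06 0.24 0 0 0 0 1" --pt "0.06 0.24 0 0 0 0 1" --pt "0 0 0 0 0 0 1" --pt "0 0 0 0 0 0 1"

```text
clock: 9.95
position: [0.5041, 0.115, 0.128]
ee_rot: [-0.0, 0.104, 0.995, -0.0]
contact_force: [-0.7, -0.8, -0.8]
width: 0.0067
gripper_force: 64.3
```

Run:
```python
from fit import *
state(); I={n:optics.get_image(n) for n in ("wrist","scene")}
w=I["wrist"][100:400,200:500]; s=I["scene"][100:200,230:330]
save(np.hstack([cv2.resize(w,(400,400)),cv2.resize(s,(400,400))]),'m7.png')
```

```text
t 9.95 p [0.5041 0.115  0.128 ] yawY 78.01 z [-0. -0. -1.] q [ 0.09  0.28  1.8  -0.    1.06 -1.27] F [-0.7 -0.8 -0.8] M [0.04 0.06 0.03] w 0.0067 64.3
```

View pics/m7.png

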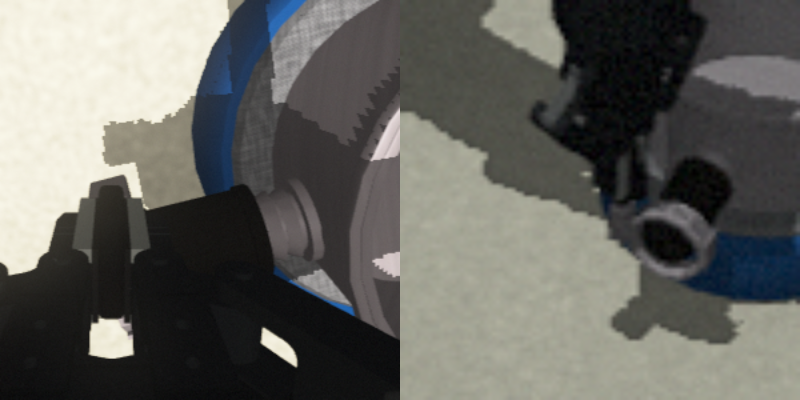

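The ring now surrounds the cap end (scene crop (680,240)) with no contact force. I'll carry on to the groove's middle.

Call:
servo_tool --pt "0.08 0.3 0 0 0 0 1" --pt "0.08 0.3 0 0 0 0 1" --pt "0.08 0.3 0 0 0 0 1" --pt "0.08 0.3 0 0 0 0 1" --pt "0.08 0.3 0 0 0 0 1"

```text
clock: 10.55
position: [0.5033, 0.1308, 0.128]
ee_rot: [-0.0, 0.104, 0.995, -0.0]
contact_force: [0.3, 1.1, -1.4]
width: 0.0071
gripper_force: 64.4
```

Call:
servo_tool --pt "0.08 0.3 0 0 0 0 1" --pt "0.08 0.3 0 0 0 0 1" --pt "0.08 0.3 0 0 0 0 1" --pt "0.08 0.3 0 0 0 0 1" --pt "0.08 0.3 0 0 0 0 1"

```text
clock: 11.05
position: [0.5028, 0.1463, 0.1281]
ee_rot: [0.0, 0.104, 0.995, 0.0]
contact_force: [-0.8, -0.1, -0.7]
width: 0.0068
gripper_force: 64.3
```

Run:
```python
from fit import *
state(); I={n:optics.get_image(n) for n in ("wrist","scene")}
w=I["wrist"][100:400,200:500]; s=I["scene"][100:200,230:330]
save(np.hstack([cv2.resize(w,(400,400)),cv2.resize(s,(400,400))]),'m8.png')
```

```text
t 11.05 p [0.5028 0.1463 0.1281] yawY 78.01 z [ 0.  0. -1.] q [ 0.15  0.29  1.79 -0.    1.07 -1.21] F [-0.8 -0.1 -0.7] M [-0.03  0.03  0.02] w 0.0068 64.3
```

View pics/m8.png

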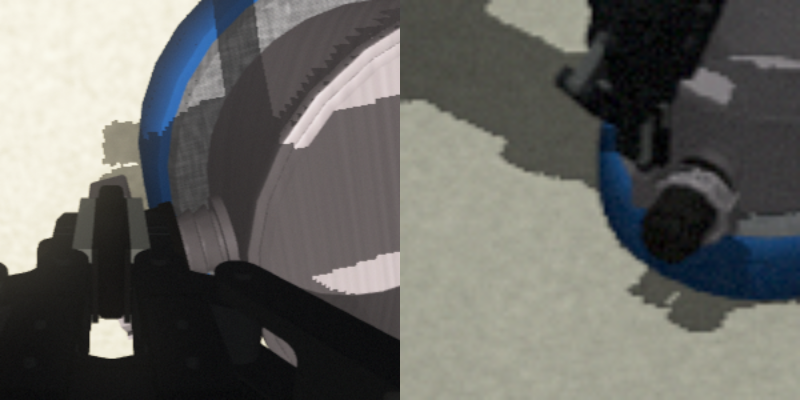

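The band sits round the cap's groove (scene crop (695,210)) and no forces show. I'll turn the key clockwise, a half turn first.

Run:
```python
from h import *
x,y,z=.5028,.1463,.1281
plan([((x+.001*i,y,z),down(78-45*i)) for i in(1,2,3,4)],[6,6,6,7],1,dec=2)
```

```text
[[-0.02, 0, 0, 0, 0, 7.5, 1], [-0.02, 0.01, 0, 0, 0, 7.5, 1], [-0.01, 0, 0, 0, 0, 7.5, 1], [-0.02, 0.01, 0, 0, 0, 7.5, 1], [-0.02, 0.01, 0, 0, 0, 7.5, 1]]
[[-0.01, 0.01, 0, 0, 0, 7.5, 1], [-0.01, 0.01, 0, 0, 0, 7.5, 1], [-0.01, 0.02, 0, 0, 0, 7.5, 1], [0, 0.02, 0, 0, 0, 7.5, 1], [0, 0.01, 0, 0, 0, 7.5, 1]]
[[0, 0.02, 0, 0, 0, 7.5, 1], [0, 0.02, 0, 0, 0, 7.5, 1], [0, 0.02, 0, 0, 0, 7.5, 1], [0.01, 0.01, 0, 0, 0, 7.5, 1], [0, 0.02, 0, 0, 0, 7.5, 1]]
[[0.01, 0.01, 0, 0, 0, 7.5, 1], [0.01, 0.01, 0, 0, 0, 7.5, 1], [0.02, 0.01, 0, 0, 0, 7.5, 1], [0.01, 0.01, 0, 0, 0, 6.4, 1], [0.01, 0, 0, 0, 0, 6.5, 1]]
[[0.02, 0.01, 0, 0, 0, 6.4, 1], [0.01, 0, 0, 0, 0, 6.4, 1], [0.01, 0.01, 0, 0, 0, 6.5, 1], [0.02, 0, 0, 0, 0, 6.4, 1], [0.01, -0.01, 0, 0, 0, 6.4, 1]]
```

Call:
servo_tool --pt "-0.02 0 0 0 0 7.5 1" --pt "-0.02 0.01 0 0 0 7.5 1" --pt "-0.01 0 0 0 0 7.5 1" --pt "-0.02 0.01 0 0 0 7.5 1" --pt "-0.02 0.01 0 0 0 7.5 1"

```text
clock: 11.65
position: [0.5037, 0.1462, 0.128]
ee_rot: [-0.0, 0.421, 0.907, 0.0]
contact_force: [0.7, 1.2, -1.9]
width: 0.0064
gripper_force: 64.3
```

Call:
servo_tool --pt "-0.01 0.01 0 0 0 7.5 1" --pt "-0.01 0.01 0 0 0 7.5 1" --pt "-0.01 0.02 0 0 0 7.5 1" --pt "0 0.02 0 0 0 7.5 1" --pt "0 0.01 0 0 0 7.5 1"

```text
clock: 12.15
position: [0.5057, 0.146, 0.1283]
ee_rot: [0.001, 0.69, 0.724, 0.001]
contact_force: [2.6, 0.0, -3.2]
width: 0.0069
gripper_force: 64.1
```

Call:
servo_tool --pt "0 0.02 0 0 0 7.5 1" --pt "0 0.02 0 0 0 7.5 1" --pt "0 0.02 0 0 0 7.5 1" --pt "0.01 0.01 0 0 0 7.5 1" --pt "0 0.02 0 0 0 7.5 1"

```text
clock: 12.65
position: [0.5077, 0.1454, 0.1284]
ee_rot: [0.002, 0.886, 0.464, 0.002]
contact_force: [4.3, -1.5, -3.4]
width: 0.0069
gripper_force: 64.0
```

Call:
servo_tool --pt "0.01 0.01 0 0 0 7.5 1" --pt "0.01 0.01 0 0 0 7.5 1" --pt "0.02 0.01 0 0 0 7.5 1" --pt "0.01 0.01 0 0 0 6.4 1" --pt "0.01 0 0 0 0 6.5 1"

```text
clock: 13.15
position: [0.5089, 0.1441, 0.1285]
ee_rot: [0.002, 0.985, 0.173, 0.003]
contact_force: [4.5, -4.4, -3.3]
width: 0.0067
gripper_force: 64.0
```

Call:
servo_tool --pt "0.02 0.01 0 0 0 6.4 1" --pt "0.01 0 0 0 0 6.4 1" --pt "0.01 0.01 0 0 0 6.5 1" --pt "0.02 0 0 0 0 6.4 1" --pt "0.01 -0.01 0 0 0 6.4 1"

```text
clock: 13.65
position: [0.5093, 0.1426, 0.1285]
ee_rot: [0.003, 0.994, -0.105, 0.003]
contact_force: [3.3, -9.2, -2.1]
width: 0.0065
gripper_force: 64.3
```

Run:
```python
from fit import *
state(); I={n:optics.get_image(n) for n in ("wrist","scene")}
w=I["wrist"][100:400,130:430]; s=I["scene"][100:200,230:330]
save(np.hstack([cv2.resize(w,(400,400)),cv2.resize(s,(400,400))]),'m9.png')
```

```text
t 13.65 p [0.5093 0.1426 0.1285] yawY -102.1 z [ 0.005 -0.007 -1.   ] q [ 0.15  0.29  1.78 -0.01  1.07  1.93] F [ 3.3 -9.2 -2.1] M [-1.87 -0.93  0.17] w 0.0065 64.3
```

View pics/m9.png

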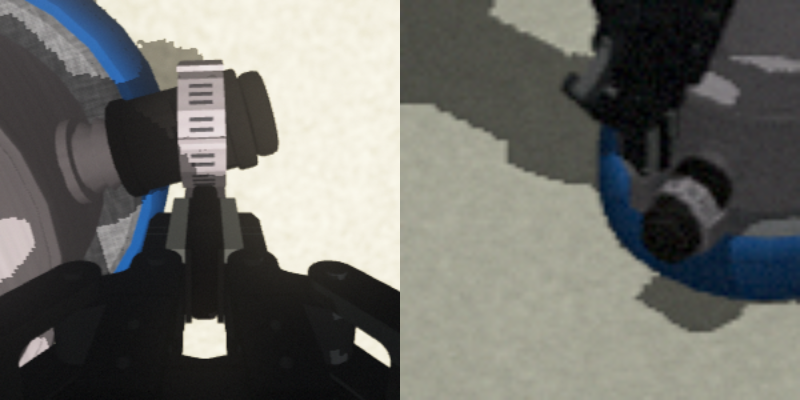

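The half turn is done. The band sits in the groove (wrist crop (200,130)), but the slack clamp has twisted about 14° with the key. I'll release, lift, unwind and look.

Call:
servo_tool --pt "0 0 0 0 0 0 0.3" --pt "0 0 0 0 0 0 0.3" --pt "0 0 0 0 0 0 0.3" --pt "0 0 -0.6 0 0 0 0.3" --pt "0 0 -0.8 0 0 0 0.3"

```text
clock: 14.25
position: [0.5064, 0.1461, 0.1423]
ee_rot: [0.0, 0.995, -0.104, -0.0]
contact_force: [-0.3, 0.6, 0.4]
width: 0.0299
gripper_force: 0.0
```

Call:
servo_tool --pt "0 0 -1 0 0 0 0.3" --pt "0 0 -1.4 0 0 0 0.3" --pt "0 0 -1.4 0 0 0 0.3" --pt "0 0 -1.4 0 0 0 0.3" --pt "0 0 -1.4 0 0 0 0.3"

```text
clock: 14.75
position: [0.5069, 0.146, 0.2097]
ee_rot: [-0.0, 0.995, -0.104, 0.001]
contact_force: [-0.6, 0.6, 1.0]
width: 0.0302
gripper_force: 0.0
```

Call:
servo_tool --pt "0 0 0 0 0 -8.5 0.3" --pt "0 0 0 0 0 -8.5 0.3" --pt "0 0 0 0 0 -8.5 0.3" --pt "0 0 0 0 0 -8.5 0.3" --pt "0 0 0 0 0 -8.5 0.3"

```text
clock: 15.25
position: [0.507, 0.146, 0.2092]
ee_rot: [0.0, 0.964, 0.266, 0.001]
contact_force: [0.6, 0.2, 0.0]
width: 0.0297
gripper_force: 0.0
```

Call:
servo_tool --pt "0 0 0 0 0 -8.5 0.3" --pt "0 0 0 0 0 -8.5 0.3" --pt "0 0 0 0 0 -8.5 0.3" --pt "0 0 0 0 0 -8.5 0.3" --pt "0 0 0 0 0 -8.5 0.3"

```text
clock: 15.75
position: [0.507, 0.146, 0.2092]
ee_rot: [0.0, 0.802, 0.597, 0.001]
contact_force: [0.1, -0.8, -0.2]
width: 0.0297
gripper_force: 0.0
```

Call:
servo_tool --pt "0 0 0 0 0 -8.5 0.3" --pt "0 0 0 0 0 -8.5 0.3" --pt "0 0 0 0 0 -8.5 0.3" --pt "0 0 0 0 0 -8.5 0.3" --pt "0 0 0 0 0 -8.5 0.3"

```text
clock: 16.25
position: [0.5069, 0.146, 0.2092]
ee_rot: [0.001, 0.531, 0.847, 0.0]
contact_force: [0.5, 0.1, -0.2]
width: 0.0299
gripper_force: 0.0
```

Call:
servo_tool --pt "0 0 0 0 0 -8.5 0.3" --pt "0 0 0 0 0 -8.5 0.3" --pt "0 0 0 0 0 -8.5 0.3" --pt "0 0 0 0 0 -8.5 0.3" --pt "0 0 0 0 0 -8.5 0.3"

```text
clock: 16.75
position: [0.5069, 0.146, 0.2092]
ee_rot: [0.001, 0.188, 0.982, 0.0]
contact_force: [-0.2, -1.0, 0.5]
width: 0.0297
gripper_force: 0.0
```

Run:
```python
from fit import *
np.set_printoptions(precision=4,suppress=True)
state(); C=cal("wrist"); np.save("cw10.npy",C[3]); a=optics.get_image("wrist"); cv2.imwrite('pics/raw10.png',cv2.cvtColor(a,cv2.COLOR_RGB2BGR))
for l in("key","clamp"): print(l,[(np.round(d["at"],1),round(d["p"],2),onz("wrist",d["at"],{"key":.136,"clamp":.09}[l],C)) for d in finder.tip_of(l,"wrist")[:2]])
save(cv2.resize(a[140:390,180:400],(660,600*250//250)[:2]),'w10.png')
```

```text
t 16.75 p [0.5069 0.146  0.2092] yawY 68.36 z [ 0.001  0.    -1.   ] q [ 0.15  0.22  1.66 -0.    1.26 -1.04] F [-0.2 -1.   0.5] M [0.02 0.01 0.01] w 0.0297 0.0
key [(array([472.2, 181.3]), 0.65, array([0.5267, 0.2628, 0.136 ]))]
clamp [(array([296.2, 232.9]), 0.49, array([0.5347, 0.1459, 0.09  ]))]
```

View pics/w10.png

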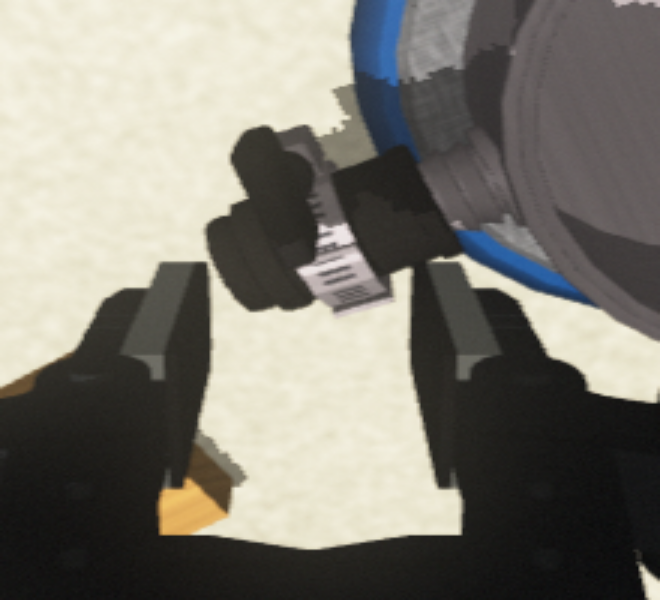

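Viewed from above after release: the band lies in the groove (crop (340,240)), with the black blade at about (275,190) left of it. I've few pictures left, so I'll locate the blade numerically.

Run:
```python
from h import *
a=cv2.imread('pics/raw10.png'); g=a.max(2).astype(int)
for y in range(188,272,2): print(y,''.join("%3d"%min(g[y,x],99) for x in range(246,306,2)))
C=list(cal("wrist")); C[3]=np.load("cw10.npy")
for p in([.508,.143,.146],[.508,.143,.12],[.5063,.146,.146]): print(p,proj("wrist",p,C))
```

```text
188  99 99 99 99 99 99 99 99 99 99 99 99 99 99 99 99 99 99 99 99 99 99 99 99 99 99 99 97 62 69
190  99 99 99 99 99 99 99 99 99 99 99 99 99 99 99 99 99 99 99 99 99 99 99 99 99 99 99 99 59 64
192  99 99 99 99 99 99 99 99 99 99 99 99 99 99 99 99 99 99 99 99 99 99 99 99 99 99 99 99 72 64
194  99 99 99 99 99 99 99 99 99 60 57 57 55 99 99 82 83 83 82 99 99 99 99 99 99 99 99 99 99 60
196  99 99 99 99 99 99 99 99 59 59 56 55 54 76 82 81 81 81 79 99 99 99 99 99 99 99 99 99 99 59
198  99 99 99 99 99 99 99 59 57 57 59 56 54 59 82 82 82 84 79 74 99 99 99 99 99 99 99 99 99 71
200  99 99 99 99 99 99 99 60 59 57 55 57 55 54 76 83 99 99 85 75 86 99 99 99 99 99 99 99 99 99
202  99 99 99 99 99 99 59 57 60 59 58 55 54 52 70 99 99 99 94 75 71 99 99 99 99 99 99 99 99 99
204  99 99 99 99 99 99 61 58 56 59 57 57 52 52 51 53 49 90 99 74 74 99 99 99 99 99 99 99 99 99
206  99 99 99 99 99 99 60 58 59 58 58 54 53 51 48 52 48 47 85 90 72 99 99 99 99 99 99 99 99 45
208  99 99 99 99 99 99 61 59 56 57 55 54 54 51 48 50 50 49 47 81 72 82 71 99 99 99 99 38 39 36
210  99 99 99 99 99 99 99 57 57 56 57 53 53 51 49 49 49
[... 2339 characters left out ...]
 99 61 61 61 58 57 57 58 59 59 59 53 54 54 99 99 99 99 99 99 99 99 99 99 99
262  50 50 99 99 99 99 60 60 58 57 58 51 62 58 58 57 55 51 53 99 99 99 99 99 99 89 99 99 94 99
264  51 51 99 99 99 99 99 59 60 58 60 55 56 57 54 58 56 56 51 66 99 99 99 99 99 96 99 99 77 81
266  52 48 99 99 99 99 99 98 59 57 59 57 54 61 56 53 54 55 60 99 99 99 99 99 99 86 85 95 99 99
268  49 49 99 99 99 99 99 99 95 55 63 83 99 99 75 67 84 99 99 99 99 99 99 83 97 99 99 99 99 99
270  51 51 99 99 99 99 99 99 99 99 99 99 99 99 99 99 99 99 99 99 99 99 99 99 99 99 99 99 99 99
[0.508, 0.143, 0.146] [279.28392982 228.02543759]
[0.508, 0.143, 0.12] [279.68779319 215.28191056]
[0.5063, 0.146, 0.146] [282.8460057  223.82542997]
```

Run:
```python
from h import *
plan([((.585,.13,.215),down(78))],[5],.3,dec=1)
```

```text
[[-1.6, 0.3, -0.1, 0, 0, -2, 0.3], [-1.5, 0.2, -0.1, 0, 0, -2.1, 0.3], [-1.6, 0.2, -0.2, 0, 0, -2, 0.3], [-1.6, 0.1, -0.1, 0, 0, -2, 0.3], [-1.6, 0.1, -0.1, 0, 0.1, -2.1, 0.3]]
```

Call:
servo_tool --pt "-1.6 0.3 -0.1 0 0 -2 0.3" --pt "-1.5 0.2 -0.1 0 0 -2.1 0.3" --pt "-1.6 0.2 -0.2 0 0 -2 0.3" --pt "-1.6 0.1 -0.1 0 0 -2 0.3" --pt "-1.6 0.1 -0.1 0 0 -2.1 0.3"

```text
clock: 17.4
position: [0.5854, 0.1301, 0.2146]
ee_rot: [0.0, 0.104, 0.995, 0.0]
contact_force: [0.3, 0.3, -0.7]
width: 0.03
gripper_force: 0.0
```

Run:
```python
from h import *
np.set_printoptions(precision=4,suppress=True)
state(); C=cal("wrist"); np.save("cw11.npy",C[3]); a=optics.get_image("wrist"); cv2.imwrite('pics/raw11.png',cv2.cvtColor(a,cv2.COLOR_RGB2BGR))
g=a.max(2).astype(int); c=proj("wrist",[.508,.143,.14],C); print(c)
for l in("key","clamp"): print(l,[(np.round(d["at"],1),round(d["p"],2)) for d in finder.tip_of(l,"wrist")[:2]])
x0,y0=int(c[0])-46,int(c[1])-40
print(x0); 
for y in range(y0,y0+90,3): print(y,''.join("%3d"%min(g[y,x],99) for x in range(x0,x0+92,3)))
```

```text
t 17.4 p [0.5854 0.1301 0.2146] yawY 78.1 z [ 0.001  0.    -1.   ] q [ 0.1   0.33  1.49 -0.    1.32 -1.26] F [ 0.3  0.3 -0.7] M [0.01 0.03 0.05] w 0.03 0.0
[278.0481  89.2034]
key [(array([271.6,  90. ]), 0.62), (array([286.1, 131.4]), 0.56)]
clamp [(array([287.9, 136.3]), 0.57)]
232
49  99 99 99 99 99 99 99 99 99 99 99 99 99 99 99 99 99 99 99 99 99 99 99 99 99 99 99 99 99 99 99
52  99 99 99 99 99 99 99 99 99 99 99 99 99 99 99 99 99 99 99 99 99 99 99 99 99 90 99 99 99 99 99
55  99 99 99 99 99 99 99 99 99 99 99 99 99 99 99 99 99 99 99 99 99 99 99 99 99 95 99 99 99 99 99
58  99 99 99 99 99 99 99 99 99 97 63 65 64 99 99 99 99 99 99 99 99 99 99 99 99 99 99 99 99 99 99
61  99 99 99 99 99 99 99 99 99 68 76 72 68 95 99 99 99 99 99 99 99 99 99 99 99 99 99 99 99 99 99
64  99 99 99 99 99 99 99 99 99 69 76 73 69 55 99 99 99 99 99 99 99 99 99 99 90 99 99 99 99 99 99
67  99 99 99 99 99 99 99 99 99 61 75 73 71 57 99 99 99 99 99 99 99 99 99 99 94 99 99 99 99 99 99
70  99 99 99 99 99 99 99 99 99 78 76 73 71 58 99 99 99 99 99 99 99 99 99 99 98 99 99 99 99 99 99
73  99 99 99 99 99 99 99 99 99 99 75 74
[... 1407 characters left out ...]
43 47 47 49 43
118  99 99 99 99 99 99 62 59 57 51 57 54 99 52 67 83 99 99 99 99 40 48 47 47 50 48 46 45 46 45 45
121  99 99 99 99 59 57 54 59 60 55 57 57 99 99 99 99 99 99 99 99 43 49 49 46 48 48 49 48 43 44 43
124  99 99 99 60 62 60 55 60 58 58 55 58 99 99 99 87 94 99 99 99 89 50 50 49 48 49 46 45 44 44 43
127  99 99 99 62 64 61 56 62 61 57 53 58 99 99 99 99 99 99 99 99 99 50 49 50 47 47 46 44 45 44 44
130  99 99 99 63 62 63 58 60 62 58 57 56 93 99 99 89 99 99 99 99 99 45 51 48 48 48 49 48 44 42 41
133  99 99 99 65 65 62 62 57 60 60 57 58 59 99 99 99 99 99 99 99 99 45 51 50 48 47 45 42 47 43 43
136  99 99 99 81 63 63 63 56 60 60 58 54 58 99 99 99 99 99 99 99 99 44 50 49 47 47 46 44 46 38 44
```

Run:
```python
from h import *
np.set_printoptions(precision=4,suppress=True)
C=list(cal("wrist")); C[3]=np.load("cw11.npy")
k=onz("wrist",(268.5,87.5),.143,C); print("key",k)
ax=np.array([np.cos(np.radians(92.3)),np.sin(np.radians(92.3))]); n=np.array([ax[1],-ax[0]]); g=np.array([.5363,.147])
print("key along,lat",ax@(k[:2]-g),n@(k[:2]-g))
for px in((268,120),(291,125),(241,127)):
    b=onz("wrist",px,.111,C); print(px,b,"along",ax@(b[:2]-g))
st=down(88.6)
plan([((k[0]+.001,k[1],.1781),st),((k[0]+.001,k[1],.1285),st)],[5,5],.3,dec=2)
```

```text
key [0.5061 0.1379 0.143 ]
key along,lat -0.00787141458524687 -0.030491116032454146
(268, 120) [0.5242 0.1322 0.111 ] along -0.014304263116927405
(291, 125) [0.5306 0.1466 0.111 ] along -0.00014257149528674147
(241, 127) [0.5249 0.1134 0.111 ] along -0.03311827185521055
[[1.56, -0.17, 0.72, 0, 0, -2.1, 0.3], [1.56, -0.11, 0.72, 0, 0, -2.1, 0.3], [1.57, -0.06, 0.72, 0, 0, -2.2, 0.3], [1.57, 0.01, 0.72, 0, 0, -2.1, 0.3], [1.56, 0.06, 0.72, 0, 0, -2.1, 0.3]]
[[0, 0, 0.99, 0, 0, 0, 0.3], [0, 0, 1, 0, 0, 0, 0.3], [0, 0, 0.99, 0, 0, 0, 0.3], [0, 0, 0.99, 0, 0, 0, 0.3], [0, 0, 0.99, 0, 0, 0, 0.3]]
```

Measured: the band spans −14 to 0 mm along the groove, so it is inside the ±18 limits. The blade's centre is at (0.506, 0.138) and its grasp yaw is 88.6°. I'll regrip.

Call:
servo_tool --pt "1.56 -0.17 0.72 0 0 -2.1 0.3" --pt "1.56 -0.11 0.72 0 0 -2.1 0.3" --pt "1.57 -0.06 0.72 0 0 -2.1 0.3" --pt "1.57 0.01 0.72 0 0 -2.1 0.3" --pt "1.56 0.06 0.72 0 0 -2.1 0.3"

```text
clock: 18.05
position: [0.5047, 0.1381, 0.178]
ee_rot: [-0.0, 0.012, 1.0, 0.0]
contact_force: [-0.2, 0.6, -0.2]
width: 0.0304
gripper_force: 0.0
```

Call:
servo_tool --pt "0 0 1 0 0 0 0.3" --pt "0 0 1 0 0 0 0.3" --pt "0 0 1 0 0 0 0.3" --pt "0 0 1 0 0 0 0.3" --pt "0 0 1 0 0 0 0.3"

```text
clock: 18.55
position: [0.5072, 0.1377, 0.127]
ee_rot: [-0.0, 0.012, 1.0, -0.0]
contact_force: [0.6, -0.7, -0.9]
width: 0.0302
gripper_force: 0.0
```

Call:
servo_tool --pt "0 0 0 0 0 0 1" --pt "0 0 0 0 0 0 1" --pt "0 0 0 0 0 0 1" --pt "0 0 0 0 0 0 1" --pt "0 0 0 0 0 0 1"

```text
clock: 19.05
position: [0.507, 0.1378, 0.1284]
ee_rot: [0.0, 0.011, 1.0, -0.0]
contact_force: [0.2, -0.0, -0.9]
width: 0.0066
gripper_force: 61.8
```

Run:
```python
from h import *
state()
p=np.array(manip.get_state()["position"]); 
plan([(p+[0,.005,0],down(88.6)),(p+[.0008,.006,0],down(45)),(p+[.0016,.007,0],down(0)),(p+[.0024,.008,0],down(-45)),(p+[.003,.008,0],down(-66))],[2,6,6,6,5],1,dec=2)
```

```text
t 19.05 p [0.507  0.1378 0.1284] yawY 88.71 z [ 0.001 -0.    -1.   ] q [ 0.13  0.29  1.78 -0.    1.07 -1.42] F [ 0.2 -0.  -0.9] M [ 0.01 -0.02 -0.02] w 0.0066 61.8
[[0.01, 0.25, 0, 0, 0, 0.1, 1], [0, 0.25, 0, 0, 0, 0, 1], [-0.01, 0.02, 0, 0, 0, 7.3, 1], [-0.01, 0.02, 0, 0, 0, 7.2, 1], [-0.01, 0.02, 0, 0, 0, 7.3, 1]]
[[-0.01, 0.02, 0, 0, 0, 7.3, 1], [0, 0.02, 0, 0, 0, 7.2, 1], [0, 0.02, 0, 0, 0, 7.3, 1], [0, 0.02, 0, 0, 0, 7.5, 1], [0.01, 0.02, 0, 0, 0, 7.5, 1]]
[[0, 0.02, 0, 0, 0, 7.5, 1], [0.01, 0.02, 0, 0, 0, 7.5, 1], [0.02, 0.02, 0, 0, 0, 7.5, 1], [0.01, 0.01, 0, 0, 0, 7.5, 1], [0.02, 0.01, 0, 0, 0, 7.5, 1]]
[[0.02, 0.02, 0, 0, 0, 7.5, 1], [0.02, 0, 0, 0, 0, 7.5, 1], [0.02, 0.01, 0, 0, 0, 7.5, 1], [0.02, 0.01, 0, 0, 0, 7.5, 1], [0.02, 0, 0, 0, 0, 7.5, 1]]
[[0.01, 0.01, 0, 0, 0, 4.2, 1], [0.01, 0, 0, 0, 0, 4.2, 1], [0.01, 0.01, 0, 0, 0, 4.2, 1], [0.01, 0.01, 0, 0, 0, 4.2, 1], [0.01, 0, 0, 0, 0, 4.2, 1]]
```

Width 6.6 mm, so the key is gripped. Now the shift and the first part of the turn.

Call:
servo_tool --pt "0 0.25 0 0 0 0 1" --pt "0 0.25 0 0 0 0 1" --pt "-0.01 0.02 0 0 0 7.3 1" --pt "-0.01 0.02 0 0 0 7.3 1" --pt "-0.01 0.02 0 0 0 7.3 1"

```text
clock: 19.55
position: [0.5064, 0.1435, 0.1281]
ee_rot: [-0.001, 0.203, 0.979, -0.0]
contact_force: [-1.0, -1.1, 0.1]
width: 0.0071
gripper_force: 62.0
```

Call:
servo_tool --pt "-0.01 0.02 0 0 0 7.3 1" --pt "0 0.02 0 0 0 7.3 1" --pt "0 0.02 0 0 0 7.3 1" --pt "0 0.02 0 0 0 7.5 1" --pt "0.01 0.02 0 0 0 7.5 1"

```text
clock: 20.05
position: [0.5066, 0.1435, 0.1281]
ee_rot: [-0.001, 0.503, 0.865, -0.002]
contact_force: [-2.7, -2.6, 1.7]
width: 0.0065
gripper_force: 62.2
```

Call:
servo_tool --pt "0 0.02 0 0 0 7.5 1" --pt "0.01 0.02 0 0 0 7.5 1" --pt "0.02 0.02 0 0 0 7.5 1" --pt "0.01 0.01 0 0 0 7.5 1" --pt "0.02 0.01 0 0 0 7.5 1"

```text
clock: 20.55
position: [0.5067, 0.1435, 0.1283]
ee_rot: [0.0, 0.754, 0.657, -0.003]
contact_force: [-3.5, -5.2, 5.7]
width: 0.0068
gripper_force: 62.6
```

```bash
python3 -c "
from h import *
state()"
```

```text
t 20.55 p [0.5067 0.1435 0.1283] yawY -7.81 z [-0.004 -0.004 -1.   ] q [ 0.15  0.29  1.78 -0.    1.08  0.28] F [-3.5 -5.2  5.7] M [-0.95  0.68  0.1 ] w 0.0068 62.6
```

Call:
servo_tool --pt "0.02 0.02 0 0 0 7.5 1" --pt "0.02 0 0 0 0 7.5 1" --pt "0.02 0 0 0 0 7.5 1" --pt "0.02 0 0 0 0 7.5 1" --pt "0.02 0 0 0 0 7.5 1"

```text
clock: 21.05
position: [0.5068, 0.1435, 0.1286]
ee_rot: [0.002, 0.925, 0.381, -0.003]
contact_force: [-6.3, -6.3, 7.4]
width: 0.0065
gripper_force: 63.1
```

```bash
python3 -c "
from h import *
state()"
```

```text
t 21.05 p [0.5068 0.1435 0.1286] yawY -45.27 z [-0.004 -0.006 -1.   ] q [ 0.15  0.3   1.77 -0.01  1.08  0.94] F [-6.3 -6.3  7.4] M [-1.25  0.88  0.17] w 0.0065 63.1
```

Call:
servo_tool --pt "0 0 0 0 0 4.2 1" --pt "0 0 0 0 0 4.2 1" --pt "0 0 0 0 0 4.2 1" --pt "0 0 0 0 0 4.2 1" --pt "0 0 0 0 0 4.2 1"

```text
clock: 21.55
position: [0.5069, 0.1435, 0.1287]
ee_rot: [0.002, 0.978, 0.207, -0.003]
contact_force: [-5.2, -6.4, 7.5]
width: 0.0068
gripper_force: 63.0
```

```bash
python3 -c "
from h import *
state()"
```

```text
t 21.55 p [0.5069 0.1435 0.1287] yawY -66.13 z [-0.004 -0.006 -1.   ] q [ 0.15  0.29  1.77 -0.01  1.08  1.3 ] F [-5.2 -6.4  7.5] M [-1.23  0.75  0.22] w 0.0068 63.0
```

The moment about the tool axis rose steadily to about 0.2 N m. I'll release, lift clear and read the clamp and key angles from above.

Call:
servo_tool --pt "0 0 0 0 0 0 0.3" --pt "0 0 0 0 0 0 0.3" --pt "0 0 0 0 0 0 0.3" --pt "0 0 -0.8 0 0 0 0.3" --pt "0 0 -1 0 0 0 0.3"

```text
clock: 22.05
position: [0.5092, 0.146, 0.1463]
ee_rot: [0.0, 0.978, 0.207, -0.0]
contact_force: [1.1, -0.0, -0.6]
width: 0.0298
gripper_force: 0.3
```

Call:
servo_tool --pt "0 0 -1.4 0 0 0 0.3" --pt "0 0 -1.4 0 0 0 0.3" --pt "0 0 -1.4 0 0 0 0.3" --pt "0 0 -1.4 0 0 0 0.3" --pt "0 0 -1.4 0 0 0 0.3"

```text
clock: 22.55
position: [0.509, 0.1461, 0.2177]
ee_rot: [-0.0, 0.978, 0.207, 0.0]
contact_force: [-0.1, -0.3, -0.4]
width: 0.03
gripper_force: 0.0
```

Call:
servo_tool --pt "-0.9 0 0 0 0 7.2 0.3" --pt "-0.9 0 0 0 0 7.2 0.3" --pt "-0.9 0 0 0 0 7.2 0.3" --pt "-0.9 0 0 0 0 7.2 0.3" --pt "-0.9 0 0 0 0 7.2 0.3"

```text
clock: 23.05
position: [0.465, 0.1387, 0.2171]
ee_rot: [-0.0, 0.994, -0.108, 0.0]
contact_force: [-0.3, 0.2, 0.3]
width: 0.0301
gripper_force: 0.0
```

Run:
```python
from h import *
np.set_printoptions(precision=4,suppress=True)
state(); C=cal("wrist"); np.save("cw12.npy",C[3]); a=optics.get_image("wrist"); cv2.imwrite('pics/raw12.png',cv2.cvtColor(a,cv2.COLOR_RGB2BGR))
g=a.max(2).astype(int); c=proj("wrist",[.508,.143,.14],C); print(c)
for l in("key","clamp"): print(l,[(np.round(d["at"],1),round(d["p"],2)) for d in finder.tip_of(l,"wrist")[:2]])
x0,y0=int(c[0])-54,int(c[1])-75
for y in range(y0,y0+118,3): print(y,''.join("%3d"%min(g[y,x],99) for x in range(x0,x0+110,3)))
print(x0)
```

```text
t 23.05 p [0.465  0.1387 0.2171] yawY -102.4 z [ 0.001  0.    -1.   ] q [0.15 0.15 1.72 0.   1.26 1.93] F [-0.3  0.2  0.3] M [ 0.07 -0.08 -0.07] w 0.0301 0.0
[260.4864 157.9676]
key [(array([267.9, 153.5]), 0.78)]
clamp [(array([257.2, 104.4]), 0.96)]
82  99 99 99 99 99 99 98 85 76 99 99 99 84 76 86 99 99 99 99 99 99 52 56 56 57 99 58 61 60 57 99 99 99 99 99 99 99
85  99 99 99 99 99 99 99 96 63 99 99 99 99 99 99 99 99 80 99 99 53 56 55 58 58 57 54 60 62 60 99 99 99 99 99 99 99
88  99 99 99 99 99 99 99 99 80 59 99 99 99 99 99 99 99 99 99 99 54 56 56 56 60 60 52 59 63 63 98 99 99 99 99 99 99
91  99 99 99 99 99 99 99 99 85 59 44 45 99 99 85 99 99 99 99 99 60 54 55 59 60 61 54 58 61 62 63 99 99 99 99 99 99
94  99 99 95 99 99 92 99 41 43 45 47 47 99 99 99 84 99 99 99 99 92 55 56 57 57 59 57 61 59 63 66 99 99 99 99 99 99
97  99 99 61 40 41 41 44 41 46 47 47 50 99 99 99 99 99 99 99 99 99 56 57 57 58 58 61 56 62 64 65 99 99 99 99 99 99
100  99 73 61 43 42 43 45 45 42 46 50 48 99 99 99 99 99 86 99 99 99 56 57 52 59 60 62 51 61 61 63 63 99 99 99 99 99
103  99 71 57 43 44 45 44 47 48 47 48 50 6
[... 3089 characters left out ...]

184  57 72 71 71 70 77 76 64 85 84 69 62 57 99 99 99 99 99 99 99 99 99 99 99 99 99 99 99 99 99 99 99 99 99 99 99 99
187  71 73 69 74 75 74 64 62 86 82 65 63 56 99 99 99 99 99 99 99 99 99 99 99 99 99 99 99 99 99 99 99 99 99 99 99 99
190  74 71 72 73 72 76 63 70 84 78 65 61 99 99 99 99 99 99 99 99 99 99 99 99 99 99 99 99 99 99 99 99 99 99 99 99 99
193  72 65 75 77 76 66 64 85 87 72 62 58 99 99 99 99 99 99 99 99 99 99 99 99 99 99 99 99 99 99 99 99 99 99 99 99 99
196  69 72 76 69 76 63 69 85 82 70 62 99 99 99 99 99 99 99 99 99 99 99 99 99 99 99 99 99 99 99 99 99 99 99 99 99 99
199  73 70 69 69 73 56 87 87 72 88 60 99 99 99 99 99 99 99 99 99 99 99 99 99 99 99 99 99 99 99 99 99 99 99 99 99 99
206
```

The readout gives a band yaw of about 180.5°, square to the stub. Its edges lie within the groove, centred about 6 mm to the free side. The blade yaw of about 72° puts the screw near 5.0 rad. It sprang back from about 5.6 when let go, so the band is snug.

Next is the pan.

Run:
```python
from h import *
plan([((.60,-.33,.30),down(-11))],[15],-1,dec=1)
```

```text
[[1.5, 2.9, -0.6, 0, 0, -6.1, -1], [1.2, 3, -0.5, 0, 0, -6, -1], [0.9, 3.1, -0.6, 0, 0, -6.1, -1], [0.6, 3.2, -0.5, 0, 0, -6, -1], [0.2, 3.3, -0.6, 0, 0, -6.1, -1]]
[[-0.1, 3.2, -0.5, 0, 0, -6.1, -1], [-0.5, 3.2, -0.6, 0, 0, -6, -1], [-0.8, 3.2, -0.5, 0, 0, -6.1, -1], [-1.2, 3, -0.6, 0, 0, -6.1, -1], [-1.4, 2.9, -0.5, 0, 0, -6, -1]]
[[-1.8, 2.8, -0.6, 0, 0, -6.1, -1], [-2, 2.5, -0.5, 0, 0, -6, -1], [-2.3, 2.3, -0.6, 0, 0, -6.1, -1], [-2.5, 2.1, -0.5, 0.1, 0, -6.1, -1], [-2.7, 1.7, -0.6, 0, 0, -6, -1]]
```

Call:
servo_tool --pt "1.5 2.9 -0.6 0 0 -6.1 -1" --pt "1.2 3 -0.5 0 0 -6 -1" --pt "0.9 3.1 -0.6 0 0 -6.1 -1" --pt "0.6 3.2 -0.5 0 0 -6 -1" --pt "0.2 3.3 -0.6 0 0 -6.1 -1"

```text
clock: 23.7
position: [0.511, -0.0194, 0.2447]
ee_rot: [0.0, 0.987, 0.162, 0.0]
contact_force: [-0.3, 0.5, -0.1]
width: 0.0855
gripper_force: 0.0
```

Call:
servo_tool --pt "-0.1 3.2 -0.5 0 0 -6.1 -1" --pt "-0.5 3.2 -0.6 0 0 -6 -1" --pt "-0.8 3.2 -0.5 0 0 -6.1 -1" --pt "-1.2 3 -0.6 0 0 -6.1 -1" --pt "-1.4 2.9 -0.5 0 0 -6 -1"

```text
clock: 24.2
position: [0.5552, -0.1754, 0.2718]
ee_rot: [0.0, 0.91, 0.414, 0.0]
contact_force: [1.9, -0.1, -0.1]
width: 0.0856
gripper_force: 0.0
```

Call:
servo_tool --pt "-1.8 2.8 -0.6 0 0 -6.1 -1" --pt "-2 2.5 -0.5 0 0 -6 -1" --pt "-2.3 2.3 -0.6 0 0 -6.1 -1" --pt "-2.5 2.1 -0.5 0 0 -6.1 -1" --pt "-2.7 1.7 -0.6 0 0 -6 -1"

```text
clock: 24.7
position: [0.5994, -0.3317, 0.2994]
ee_rot: [0.0, 0.77, 0.637, 0.0]
contact_force: [1.0, -0.1, -0.2]
width: 0.0854
gripper_force: 0.0
```

Run:
```python
from h import *
np.set_printoptions(precision=4,suppress=True)
state(); C=cal("wrist"); a=optics.get_image("wrist"); cv2.imwrite('pics/raw13.png',cv2.cvtColor(a,cv2.COLOR_RGB2BGR)); np.save("cw13.npy",C[3])
for l,z in(("pan_handle",.053),("pan_lip",.006),("pan",.003)): print(l,[(np.round(d["at"],1),round(d["p"],2),onz("wrist",d["at"],z,C)) for d in finder.tip_of(l,"wrist")[:2]])
optics.get_image("scene")
for l,z in(("pan_handle",.053),("pan_lip",.006)): print(l,[(np.round(d["at"],1),round(d["p"],2),onz("scene",d["at"],z)) for d in finder.tip_of(l,"scene")[:2]])
h=proj("wrist",[.612,-.349,.068],C); l=proj("wrist",[.416,-.313,.006],C); print(h,l)
```

```text
t 24.7 p [ 0.5994 -0.3317  0.2994] yawY -10.79 z [ 0. -0. -1.] q [-0.61  0.42  1.13  0.    1.58 -0.42] F [ 1.  -0.1 -0.2] M [-0.06  0.03 -0.  ] w 0.0854 0.0
pan_handle [(array([293.4, 182.9]), 0.98, array([ 0.6098, -0.3459,  0.053 ]))]
pan_lip [(array([138.5, 184.9]), 0.84, array([ 0.4164, -0.3217,  0.006 ]))]
pan [(array([212. , 181.1]), 0.7, array([ 0.5082, -0.3349,  0.003 ]))]
pan_handle [(array([217.4, 335.3]), 0.56, array([ 0.6074, -0.344 ,  0.053 ]))]
pan_lip [(array([149.4, 295.5]), 0.97, array([ 0.4157, -0.3169,  0.006 ]))]
[296.2697 188.1662] [136.1412 178.3123]
```

Run:
```python
from h import *
a=cv2.imread('pics/raw13.png'); g=a.max(2).astype(int)
for y in range(130,242,6): print(y,''.join("%4d"%g[y,x] for x in range(264,324,2)))
```

```text
130   41  40  38  41  42  41  41  42  40  41  46  42  46  45  44  47  45  45  45  46  45  46  43  48  46  46  45  49  48  51
136  229 230 229 229 229 230 229 229 229 229 229  59  38  38  37  36  37  44  44  48  46  47  49  49  46  47  49  50  48  49
142  230 229 230 229 229 229 230 230 230 229 230  92  40  43  44  40  41  49  48  48  47  47  48  49  48  48  49  50  49  48
148  229 229 229 230 229 230 230 230 229 230 230 142  78  74  75  73  49  44  50  50  49  51  46  52  46  48  51  49  50  49
154  230 230 231 230 229 229 229 230 229 230 230 190 175 186 188 190 189  49  51  51  51  49  47  50  49  49  49  48  50  53
160  230 229 230 230 231 230 230 230 230 230 230 200 212 229 227 226 218  83  51  50  53  50  52  49  50  53  51  51  53  50
166  114 114 118 118 190 231 231 231 230 230 230 216 198 230 229 227 226 128  47  53  51  51  50  54  51  51  50  52  54  55
172  165 122 150 125  93 133 230 230 230 230 230 230 178 229 230 228 228 137  53  53  54  54  53  54  51  54  53  51  52  52
178  169  99 182 181 150 181 230 230 230 229 230 231 165 230 230 228 227 157  48  54  52  52  51  51
[... 574 characters left out ...]
230 230 184 230 230 226 224 128  52  53  54  53  52  55  54  53  52  54  54
214  112 111 111 110 112 130 112 112 108 118 118 118 230 168 229 228 223 226 140  53  54  52  54  53  51  55  54  53  54  56
220   83  83  81  81  81  82  81  81  81  82  85  82 217 146  55  56  55  55  56  53  54  55  56  56  55  55  54  56  53  53
226   57  58  59  56  56  57  56  56  56  59  56  58  54  56  57  54  56  56  55  54  55  59  53  55  57  55  55  54  57  55
232   57  56  56  56  57  55  58  56  56  58  56  56  56  57  58  57  59  58  57  56  56  57  58  56  58  55  56  56  57  57
238   60  57  58  61  59  58  58  60  57  60  57  57  61  62  65  82  86 118 144 160 222 212 211 218 213 217 216 219 217 217
```

Run:
```python
from h import *
C=list(cal("wrist")); C[3]=np.load("cw13.npy")
k=onz("wrist",(293.6,185.5),.068,C); print(k)
R=down(-7.5)
plan([((k[0],k[1],.12),R),((k[0],k[1],.048),R)],[5,5],-1,dec=2)
```

```text
[ 0.60968348 -0.34554747  0.068     ]
[[-0.29, 0.28, 3.58, 0, 0, -0.7, -1], [-0.29, 0.29, 3.58, 0, 0, -0.8, -1], [-0.29, 0.27, 3.58, 0, 0, -0.7, -1], [-0.3, 0.28, 3.59, 0, 0, -0.7, -1], [-0.3, 0.27, 3.58, 0, 0, -0.7, -1]]
[[0, 0, 1.44, 0, 0, 0, -1], [0, 0, 1.44, 0, 0, 0, -1], [0, 0, 1.44, 0, 0, 0, -1], [0, 0, 1.44, 0, 0, 0, -1], [0, 0, 1.44, 0, 0, 0, -1]]
```

Call:
servo_tool --pt "-0.29 0.28 3.58 0 0 -0.7 -0.2" --pt "-0.29 0.28 3.58 0 0 -0.7 -0.2" --pt "-0.29 0.28 3.58 0 0 -0.7 -0.2" --pt "-0.3 0.28 3.58 0 0 -0.7 -0.2" --pt "-0.3 0.28 3.58 0 0 -0.7 -0.2"

```text
clock: 25.55
position: [0.61, -0.3455, 0.1194]
ee_rot: [0.0, 0.752, 0.659, 0.0]
contact_force: [-0.8, 0.7, 0.0]
width: 0.0511
gripper_force: 0.0
```

Call:
servo_tool --pt "0 0 1.44 0 0 0 -0.2" --pt "0 0 1.44 0 0 0 -0.2" --pt "0 0 1.44 0 0 0 -0.2" --pt "0 0 1.44 0 0 0 -0.2" --pt "0 0 1.4 0 0 0 -0.2"

```text
clock: 26.05
position: [0.6105, -0.3471, 0.0486]
ee_rot: [0.001, 0.753, 0.658, 0.0]
contact_force: [0.2, 0.0, -0.7]
width: 0.0512
gripper_force: 0.0
```

Call:
servo_tool --pt "0 0 0 0 0 0 1" --pt "0 0 0 0 0 0 1" --pt "0 0 0 0 0 0 1" --pt "0 0 0 0 0 0 1" --pt "0 0 0 0 0 0 1" --squeeze 110

```text
clock: 26.55
position: [0.6105, -0.3473, 0.0495]
ee_rot: [0.001, 0.753, 0.658, 0.0]
contact_force: [-0.0, 0.7, 1.0]
width: 0.01
gripper_force: 107.8
```

Call:
servo_tool --pt "0 0 0 0 0 0 1" --pt "0 0 -0.4 0 0 0 1" --pt "0 0 -0.8 0 0 0 1" --pt "0 0 -1 0 0 0 1" --pt "0 0 -1 0 0 0 1"

```text
clock: 27.05
position: [0.61, -0.3469, 0.0813]
ee_rot: [0.0, 0.753, 0.658, 0.0]
contact_force: [0.1, 0.4, -2.8]
width: 0.0106
gripper_force: 107.4
```

Run:
```python
from h import *
state()
M=np.array([.5316,.265])
p=np.array(manip.get_state()["position"])
psi=np.radians(26.5); r=np.array([np.cos(psi),np.sin(psi)])
# level transit: handle around base
import math
legs=[]
legs.append(((*p[:2],.30),down(-7.5)))
R0,a0=np.hypot(p[0],p[1]),math.atan2(p[1],p[0]); R1,a1=.80,psi
for i in range(1,5):
    s=i/4; a=a0+(a1-a0)*s; rr=R0+(R1-R0)*s; y=-7.5+(26.5+7.5)*s
    legs.append(((rr*np.cos(a),rr*np.sin(a),.30),down(y)))
plan(legs,[5,5,5,5,5],1,dec=1)
```

```text
t 27.05 p [ 0.61   -0.3469  0.0813] yawY -7.7 z [ 0. -0. -1.] q [-0.62  0.57  1.43 -0.    1.14 -0.48] F [ 0.1  0.4 -2.8] M [ 0.   -0.2  -0.01] w 0.0106 107.4
[[0, 0, -4.4, 0, 0, 0, 1], [0, 0, -4.3, 0, 0, -0.1, 1], [0, 0, -4.4, 0, 0, 0, 1], [0, 0, -4.4, 0, 0, -0.1, 1], [0, 0, -4.4, 0, 0, 0, 1]]
[[3.2, 1.4, 0, 0, 0, -1.7, 1], [3.2, 1.5, 0, 0, 0, -1.7, 1], [3.2, 1.5, 0, 0, 0, -1.7, 1], [3.1, 1.7, 0, 0, 0, -1.7, 1], [3, 1.7, 0, 0, 0, -1.7, 1]]
[[3.5, 1.1, 0, 0, 0, -1.7, 1], [3.4, 1.2, 0, 0, 0, -1.7, 1], [3.5, 1.3, 0, 0, 0, -1.7, 1], [3.3, 1.4, 0, 0, 0, -1.7, 1], [3.4, 1.5, 0, 0, 0, -1.7, 1]]
[[3.7, 0.7, 0, 0, 0, -1.7, 1], [3.6, 0.9, 0, 0, 0, -1.7, 1], [3.7, 1, 0, 0, 0, -1.7, 1], [3.6, 1, 0, 0, 0, -1.7, 1], [3.5, 1.2, 0, 0, 0, -1.7, 1]]
[[3.9, 0.4, 0, 0, 0, -1.7, 1], [3.8, 0.5, 0, 0, 0, -1.7, 1], [3.8, 0.6, 0, 0, 0, -1.7, 1], [3.9, 0.7, 0, 0, 0, -1.7, 1], [3.7, 0.9, 0, 0, 0, -1.7, 1]]
```

Run:
```python
from h import *
import math
p=np.array(manip.get_state()["position"]); psi=np.radians(26.5)
legs=[((*p[:2],.29),down(-7.5))]
R0,a0=np.hypot(p[0],p[1]),math.atan2(p[1],p[0]); R1,a1=.80,psi
S=[.06,.3,.7,.94,1]
for s in S:
    a=a0+(a1-a0)*s; rr=R0+(R1-R0)*s
    legs.append(((rr*np.cos(a),rr*np.sin(a),.29+.01*s),down(-7.5+34*s)))
plan(legs,[7,4,8,11,6,4],1,dec=1)
```

```text
[[0, 0, -3, 0, 0, 0, 1], [0, 0, -3, 0, 0, -0.1, 1], [0, 0, -2.9, 0, 0, 0, 1], [0, 0, -3, 0, 0, 0, 1], [0, 0, -3, 0, 0, 0, 1]]
[[0, 0, -3, 0, 0, -0.1, 1], [0, 0, -3, 0, 0, 0, 1], [0.9, 0.5, 0, 0, 0, -0.5, 1], [0.9, 0.5, 0, 0, 0, -0.5, 1], [0.9, 0.5, 0, 0, 0, -0.5, 1]]
[[0.9, 0.5, 0, 0, 0, -0.5, 1], [2, 0.8, 0, 0, 0, -1, 1], [1.9, 0.8, -0.1, 0, 0, -1, 1], [2, 0.9, 0, 0, 0, -1.1, 1], [1.9, 0.9, 0, 0, 0, -1, 1]]
[[2, 1, -0.1, 0, 0, -1, 1], [1.9, 0.9, 0, 0, 0, -1, 1], [1.8, 1, 0, 0, 0, -1.1, 1], [1.9, 1.1, -0.1, 0, 0, -1, 1], [2.6, 0.5, 0, 0, 0, -1.2, 1]]
[[2.6, 0.6, -0.1, 0, 0, -1.3, 1], [2.6, 0.7, 0, 0, 0, -1.2, 1], [2.6, 0.7, 0, 0, 0, -1.2, 1], [2.6, 0.8, -0.1, 0, 0, -1.3, 1], [2.5, 0.8, 0, 0, 0, -1.2, 1]]
[[2.6, 0.9, 0, 0, 0, -1.3, 1], [2.5, 0.9, -0.1, 0, 0, -1.2, 1], [2.5, 1, 0, 0, 0, -1.2, 1], [2.4, 1.1, 0, 0, 0, -1.3, 1], [2.5, 1.1, -0.1, 0, 0, -1.2, 1]]
[[3.1, 0.4, 0, 0, 0, -1.4, 1], [3, 0.4, -0.1, 0, 0, -1.3, 1], [3, 0.6, 0, 0, 0, -1.4, 1], [3.1, 0.5, 0, 0, 0, -1.3, 1], [3, 0.7, -0.1, 0, 0, -1.4, 1]]
[[3, 0.7, 0, 0, 0, -1.4, 1], [1.2, 0.2, 0, 0, 0, -0.5, 1], [1.1, 0.1, 0, 0, 0, -0.5, 1], [1.2, 0.2, -0.1, 0, 0, -0.5, 1], [1.1, 0.2, 0, 0, 0, -0.5, 1]]
```

Call:
servo_tool --pt "0 0 -3 0 0 0 1" --pt "0 0 -3 0 0 0 1" --pt "0 0 -3 0 0 0 1" --pt "0 0 -3 0 0 0 1" --pt "0 0 -3 0 0 0 1"

```text
clock: 27.55
position: [0.6098, -0.3467, 0.2328]
ee_rot: [0.0, 0.753, 0.658, 0.0]
contact_force: [1.0, -0.2, -3.0]
width: 0.0102
gripper_force: 107.8
```

Call:
servo_tool --pt "0 0 -3 0 0 0 1" --pt "0 0 -3 0 0 0 1" --pt "0.9 0.5 0 0 0 -0.5 1" --pt "0.9 0.5 0 0 0 -0.5 1" --pt "0.9 0.5 0 0 0 -0.5 1"

```text
clock: 28.05
position: [0.6281, -0.3204, 0.2886]
ee_rot: [-0.002, 0.744, 0.668, -0.0]
contact_force: [0.2, -1.0, -3.1]
width: 0.0102
gripper_force: 107.8
```

Call:
servo_tool --pt "0.9 0.5 0 0 0 -0.5 1" --pt "2 0.8 0 0 0 -1 1" --pt "1.9 0.8 -0.1 0 0 -1 1" --pt "2 0.9 0 0 0 -1.1 1" --pt "1.9 0.9 0 0 0 -1 1"

```text
clock: 28.55
position: [0.6744, -0.2362, 0.2907]
ee_rot: [-0.001, 0.716, 0.698, -0.0]
contact_force: [1.0, -0.1, -1.9]
width: 0.0099
gripper_force: 107.8
```

Call:
servo_tool --pt "2 1 -0.1 0 0 -1 1" --pt "1.9 0.9 0 0 0 -1 1" --pt "1.8 1 0 0 0 -1.1 1" --pt "1.9 1.1 -0.1 0 0 -1 1" --pt "2.6 0.5 0 0 0 -1.2 1"

```text
clock: 29.05
position: [0.7191, -0.1353, 0.293]
ee_rot: [0.0, 0.684, 0.73, -0.0]
contact_force: [-0.3, 0.3, -2.7]
width: 0.0101
gripper_force: 107.7
```

Call:
servo_tool --pt "2.6 0.6 -0.1 0 0 -1.3 1" --pt "2.6 0.7 0 0 0 -1.2 1" --pt "2.6 0.7 0 0 0 -1.2 1" --pt "2.6 0.8 -0.1 0 0 -1.3 1" --pt "2.5 0.8 0 0 0 -1.2 1"

```text
clock: 29.55
position: [0.7401, -0.0018, 0.2956]
ee_rot: [0.0, 0.643, 0.766, 0.0]
contact_force: [-0.1, 0.3, -2.2]
width: 0.0102
gripper_force: 107.8
```

Call:
servo_tool --pt "2.6 0.9 0 0 0 -1.3 1" --pt "2.5 0.9 -0.1 0 0 -1.2 1" --pt "2.5 1 0 0 0 -1.2 1" --pt "2.4 1.1 0 0 0 -1.3 1" --pt "2.5 1.1 -0.1 0 0 -1.2 1"

```text
clock: 30.05
position: [0.7618, 0.1309, 0.2972]
ee_rot: [0.0, 0.601, 0.8, -0.0]
contact_force: [-0.1, 0.8, -1.6]
width: 0.0102
gripper_force: 107.8
```

Call:
servo_tool --pt "3.1 0.4 0 0 0 -1.4 1" --pt "3 0.4 -0.1 0 0 -1.3 1" --pt "3 0.6 0 0 0 -1.4 1" --pt "3.1 0.5 0 0 0 -1.3 1" --pt "3 0.7 -0.1 0 0 -1.4 1"

```text
clock: 30.55
position: [0.7366, 0.2836, 0.2992]
ee_rot: [-0.0, 0.552, 0.834, -0.0]
contact_force: [0.3, 0.6, -1.4]
width: 0.0103
gripper_force: 107.8
```

Call:
servo_tool --pt "3 0.7 0 0 0 -1.4 1" --pt "1.2 0.2 0 0 0 -0.5 1" --pt "1.1 0.1 0 0 0 -0.5 1" --pt "1.2 0.2 -0.1 0 0 -0.5 1" --pt "1.1 0.2 0 0 0 -0.5 1"

```text
clock: 31.05
position: [0.7189, 0.3564, 0.3008]
ee_rot: [0.0, 0.528, 0.849, -0.0]
contact_force: [-0.1, -1.1, -3.2]
width: 0.0102
gripper_force: 107.8
```

Run:
```python
from h import *
np.set_printoptions(precision=4,suppress=True)
state(); optics.get_image("scene"); optics.get_image("top")
for l in("root1","pan_lip","pan_handle","pot_mouth"):
  for n in("scene","top"): print(l,n,[(np.round(d["at"]),round(d["p"],2)) for d in finder.tip_of(l,n)[:7]])
s=manip.get_state(); R=R_of(s["ee_rot"]); p=np.array(s["position"])
# pan frame: x=tool y, z=-tool z ; TCP is 0.0462 above pan underside (mat 3mm)
lip=p+R.apply([0,-.196,.0465-.003]); print("lip est",lip,[proj(n,lip) for n in("scene","top")])
```

```text
t 31.05 p [0.7189 0.3564 0.3008] yawY 26.28 z [ 0. -0. -1.] q [ 0.37  0.64  0.76 -0.    1.75 -0.08] F [-0.1 -1.1 -3.2] M [ 0.08 -0.13 -0.06] w 0.0102 107.8
root1 scene [(array([319., 112.]), 0.68), (array([349.,  63.]), 0.62), (array([376.,  62.]), 0.62), (array([395.,  69.]), 0.61), (array([372.,  76.]), 0.5), (array([293., 133.]), 0.38)]
root1 top [(array([114., 157.]), 0.86), (array([ 94., 169.]), 0.75), (array([ 95., 138.]), 0.73), (array([102., 190.]), 0.67)]
pan_lip scene [(array([331.,  70.]), 0.88)]
pan_lip top [(array([124., 203.]), 0.81), (array([102., 191.]), 0.39), (array([116., 156.]), 0.31)]
pan_handle scene [(array([421.,  50.]), 0.95), (array([234., 248.]), 0.63)]
pan_handle top [(array([ 78., 113.]), 0.73), (array([395., 229.]), 0.61)]
pot_mouth scene [(array([321., 108.]), 0.56)]
pot_mouth top [(array([150., 220.]), 0.69)]
lip est [0.5433 0.269  0.257 ] [array([330.3488,  65.9404]), array([125.5256, 203.8113])]
```

All four roots are still in the pan and the lip sits where predicted. I'll lower and tilt about the lip, over the mouth.

```bash
cat > pour.py <<'E'
from h import *
psi=np.radians(26.3); r=np.array([np.cos(psi),np.sin(psi),0]); zz=np.array([0,0,1.])
def pose(t,lz,off=.02,M=(.5316,.265)):
    t=np.radians(t); L=np.array([*M,lz])+r*off; x=r*np.cos(t)+zz*np.sin(t); z=-r*np.sin(t)+zz*np.cos(t)
    return L+.196*x+.0435*z, Ro.from_matrix(np.c_[np.cross(x,-z),x,-z])
E
python3 - <<'E'
from pour import *
plan([pose(8,.165),pose(18,.155),pose(28,.152),pose(38,.15),pose(48,.15)],[10,5,5,5,5],1,dec=1)
E
```

```text
[[0, 0, 0.7, -0.8, 0, 0, 1], [0, 0, 0.6, -0.8, 0, 0, 1], [0.1, 0, 0.7, -0.8, 0, 0, 1], [0, -0.1, 0.6, -0.8, 0, 0, 1], [0, 0, 0.7, -0.8, 0, 0, 1]]
[[0, 0, 0.6, -0.8, 0, 0, 1], [0, -0.1, 0.7, -0.8, 0, 0, 1], [0, -0.1, 0.6, -0.8, 0, 0, 1], [0.1, 0, 0.6, -0.8, 0, 0, 1], [0, -0.1, 0.7, -0.8, 0, 0, 1]]
[[0, -0.2, -0.5, -2, 0, 0, 1], [0, -0.3, -0.5, -2, 0, 0, 1], [0, -0.2, -0.4, -2, 0, 0, 1], [0, -0.2, -0.5, -2, 0, 0, 1], [0, -0.2, -0.5, -2, 0, 0, 1]]
[[0, -0.2, -0.6, -2, 0, 0, 1], [0, -0.2, -0.6, -2, 0, 0, 1], [0, -0.2, -0.7, -2, 0, 0, 1], [0, -0.1, -0.6, -2, 0, 0, 1], [0, -0.2, -0.6, -2, 0, 0, 1]]
[[0, -0.2, -0.6, -2, 0, 0, 1], [0, -0.2, -0.7, -2, 0, 0, 1], [0, -0.2, -0.6, -2, 0, 0, 1], [0, -0.2, -0.7, -2, 0, 0, 1], [0, -0.1, -0.7, -2, 0, 0, 1]]
[[0, -0.2, -0.7, -2, 0, 0, 1], [0, -0.2, -0.6, -2, 0, 0, 1], [0, -0.2, -0.7, -2, 0, 0, 1], [0, -0.1, -0.7, -2, 0, 0, 1], [0, -0.1, -0.7, -2, 0, 0, 1]]
```

Call:
servo_tool --pt "0 0 0.7 -0.8 0 0 1" --pt "0 0 0.6 -0.8 0 0 1" --pt "0.1 0 0.7 -0.8 0 0 1" --pt "0 -0.1 0.6 -0.8 0 0 1" --pt "0 0 0.7 -0.8 0 0 1"

```text
clock: 32.05
position: [0.7182, 0.3569, 0.2674]
ee_rot: [0.019, 0.528, 0.849, 0.03]
contact_force: [0.1, 0.4, -1.8]
width: 0.0104
gripper_force: 107.8
```

Call:
servo_tool --pt "0 0 0.6 -0.8 0 0 1" --pt "0 -0.1 0.7 -0.8 0 0 1" --pt "0 -0.1 0.6 -0.8 0 0 1" --pt "0.1 0 0.6 -0.8 0 0 1" --pt "0 -0.1 0.7 -0.8 0 0 1"

```text
clock: 32.55
position: [0.718, 0.3579, 0.2353]
ee_rot: [0.037, 0.527, 0.847, 0.059]
contact_force: [-0.2, -0.4, -2.1]
width: 0.0097
gripper_force: 107.8
```

Run:
```python
from pour import *
state(); optics.get_image("scene"); optics.get_image("top")
L=np.array([.5316,.265,.165])+r*.02
for l in("root1","pan_lip"):
  for n in("scene","top"): print(l,n,[(np.round(d["at"]),round(d["p"],2)) for d in finder.tip_of(l,n)[:6]],proj(n,L))
```

```text
t 32.55 p [0.718  0.3579 0.2353] yawY 26.28 z [ 0.125  0.062 -0.99 ] q [ 0.37  0.56  1.07  0.01  1.38 -0.09] F [-0.2 -0.4 -2.1] M [-0.03 -0.08  0.01] w 0.0097 107.8
root1 scene [(array([393.,  96.]), 0.73), (array([374.,  87.]), 0.72), (array([370., 105.]), 0.61), (array([350.,  91.]), 0.57)] [330.79299254  97.48765091]
root1 top [(array([122., 197.]), 0.79), (array([133., 167.]), 0.77), (array([110., 172.]), 0.71), (array([113., 145.]), 0.6), (array([309., 264.]), 0.48)] [140.6918686  209.08746183]
pan_lip scene [(array([332.,  97.]), 0.86), (array([311., 232.]), 0.15)] [330.79299254  97.48765091]
pan_lip top [(array([138., 210.]), 0.92)] [140.6918686  209.08746183]
```

The lip is where it was planned, over the mouth. Now the tilt.

Call:
servo_tool --pt "0 -0.2 -0.5 -2 0 0 1" --pt "0 -0.3 -0.5 -2 0 0 1" --pt "0 -0.2 -0.4 -2 0 0 1" --pt "0 -0.2 -0.5 -2 0 0 1" --pt "0 -0.2 -0.5 -2 0 0 1"

```text
clock: 33.35
position: [0.704, 0.3512, 0.2573]
ee_rot: [0.083, 0.521, 0.839, 0.134]
contact_force: [-0.5, 0.5, -1.6]
width: 0.01
gripper_force: 107.8
```

Call:
servo_tool --pt "0 -0.2 -0.6 -2 0 0 1" --pt "0 -0.2 -0.6 -2 0 0 1" --pt "0 -0.2 -0.7 -2 0 0 1" --pt "0 -0.1 -0.6 -2 0 0 1" --pt "0 -0.2 -0.6 -2 0 0 1"

```text
clock: 33.85
position: [0.686, 0.3423, 0.2829]
ee_rot: [0.128, 0.512, 0.824, 0.206]
contact_force: [-0.5, -0.5, -3.0]
width: 0.0102
gripper_force: 107.8
```

Call:
servo_tool --pt "0 -0.2 -0.6 -2 0 0 1" --pt "0 -0.2 -0.7 -2 0 0 1" --pt "0 -0.2 -0.6 -2 0 0 1" --pt "0 -0.2 -0.7 -2 0 0 1" --pt "0 -0.1 -0.7 -2 0 0 1"

```text
clock: 34.35
position: [0.663, 0.331, 0.3058]
ee_rot: [0.172, 0.499, 0.803, 0.277]
contact_force: [0.5, -0.9, -1.5]
width: 0.0101
gripper_force: 107.9
```

Call:
servo_tool --pt "0 -0.2 -0.7 -2 0 0 1" --pt "0 -0.2 -0.6 -2 0 0 1" --pt "0 -0.2 -0.7 -2 0 0 1" --pt "0 -0.1 -0.7 -2 0 0 1" --pt "0 -0.1 -0.7 -2 0 0 1"

```text
clock: 34.85
position: [0.6374, 0.3185, 0.3262]
ee_rot: [0.215, 0.482, 0.776, 0.346]
contact_force: [-0.0, 1.0, -0.5]
width: 0.0097
gripper_force: 108.0
```

Run:
```python
from pour import *
state(); optics.get_image("scene"); optics.get_image("top")
for l in("root1","pan_lip","pot_mouth"):
  for n in("scene","top"): print(l,n,[(np.round(d["at"]),round(d["p"],2)) for d in finder.tip_of(l,n)[:7]])
plan([pose(56,.155),pose(62,.16)],[5,5],1,dec=1)
```

```text
t 34.85 p [0.6374 0.3185 0.3262] yawY 26.35 z [ 0.667  0.33  -0.668] q [ 0.31  0.1   1.81  0.28  0.41 -0.36] F [-0.   1.  -0.5] M [-0.25  0.5  -0.01] w 0.0097 108.0
root1 scene [(array([316., 113.]), 0.67), (array([308., 116.]), 0.67)]
root1 top [(array([171., 235.]), 0.71), (array([141., 232.]), 0.71), (array([174., 218.]), 0.69), (array([231., 141.]), 0.66), (array([150., 239.]), 0.48)]
pan_lip scene [(array([332., 102.]), 0.64)]
pan_lip top [(array([139., 211.]), 0.88)]
pot_mouth scene [(array([322., 110.]), 0.74)]
pot_mouth top [(array([148., 222.]), 0.86), (array([233., 144.]), 0.63)]
[[0, -0.1, -0.6, -1.6, 0, 0, 1], [0, -0.1, -0.6, -1.6, 0, 0, 1], [-0.1, -0.1, -0.6, -1.6, 0, 0, 1], [0, 0, -0.6, -1.6, 0, 0, 1], [0, 0, -0.6, -1.6, 0, 0, 1]]
[[0, 0, -0.5, -1.2, 0, 0, 1], [0, -0.1, -0.4, -1.2, 0, 0, 1], [0, 0, -0.5, -1.2, 0, 0, 1], [0, 0, -0.5, -1.2, 0, 0, 1], [0, 0, -0.5, -1.2, 0, 0, 1]]
```

Four roots show inside the pot, at top view (171,235), (141,232), (174,218) and (150,239), and none in the pan. I'll level the pan and return it.

Run:
```python
from pour import *
import math
a0,a1=math.atan2(-.3473,.6105),math.atan2(.3564,.7189); R0,R1=.7024,.8024
legs=[pose(22,.19),((.7189,.3564,.30),down(26.3))]
for s in(.75,.5,.25,0):
    a=a0+(a1-a0)*s; rr=R0+(R1-R0)*s; legs.append(((rr*np.cos(a),rr*np.sin(a),.30),down(-7.6+33.9*s)))
legs.append(((.6105,-.3473,.11),down(-7.6)))
plan(legs,[5,5,5,5,5,5,5],1,dec=1)
```

```text
[[0, 0.6, 1.3, 5.2, 0, 0, 1], [0, 0.6, 1.2, 5.2, 0, 0, 1], [-0.1, 0.8, 1.1, 5.2, 0, 0, 1], [0, 0.9, 1.1, 5.2, 0, 0, 1], [0, 1, 1, 5.2, 0, 0, 1]]
[[0, 0.4, 0.2, 4.4, 0, 0, 1], [0, 0.4, 0.2, 4.4, 0, 0, 1], [-0.1, 0.4, 0.2, 4.4, 0, 0, 1], [0, 0.5, 0.2, 4.4, 0, 0, 1], [0, 0.4, 0.1, 4.4, 0, 0, 1]]
[[-3.8, -1, 0, 0, 0, 1.7, 1], [-3.8, -0.8, 0, 0, 0, 1.7, 1], [-3.8, -0.7, 0, 0, 0, 1.7, 1], [-3.8, -0.6, 0, 0, 0, 1.7, 1], [-3.8, -0.5, 0, 0, 0, 1.7, 1]]
[[-3.5, -1.3, 0, 0, 0, 1.7, 1], [-3.6, -1.2, 0, 0, 0, 1.7, 1], [-3.6, -1.1, 0, 0, 0, 1.7, 1], [-3.7, -0.9, 0, 0, 0, 1.7, 1], [-3.7, -0.9, 0, 0, 0, 1.7, 1]]
[[-3.3, -1.6, 0, 0, 0, 1.7, 1], [-3.3, -1.5, 0, 0, 0, 1.7, 1], [-3.3, -1.4, 0, 0, 0, 1.7, 1], [-3.4, -1.3, 0, 0, 0, 1.7, 1], [-3.5, -1.1, 0, 0, 0, 1.6, 1]]
[[-3, -1.9, 0, 0, 0, 1.7, 1], [-3, -1.7, 0, 0, 0, 1.7, 1], [-3.1, -1.7, 0, 0, 0, 1.7, 1], [-3.2, -1.6, 0, 0, 0, 1.7, 1], [-3.2, -1.5, 0, 0, 0, 1.7, 1]]
[[0, 0, 3.8, 0, 0, 0, 1], [0, 0, 3.8, 0, 0, 0, 1], [0, 0, 3.8, 0, 0, 0, 1], [0, 0, 3.8, 0, 0, 0, 1], [0, 0, 3.8, 0, 0, 0, 1]]
```

Call:
servo_tool --pt "0 0.6 1.3 5.2 0 0 1" --pt "0 0.6 1.2 5.2 0 0 1" --pt "-0.1 0.8 1.1 5.2 0 0 1" --pt "0 0.9 1.1 5.2 0 0 1" --pt "0 1 1 5.2 0 0 1"

```text
clock: 35.75
position: [0.6985, 0.3473, 0.304]
ee_rot: [0.1, 0.518, 0.834, 0.161]
contact_force: [-0.1, 0.5, -1.5]
width: 0.01
gripper_force: 108.0
```

Call:
servo_tool --pt "0 0.4 0.2 4.4 0 0 1" --pt "0 0.4 0.2 4.4 0 0 1" --pt "-0.1 0.4 0.2 4.4 0 0 1" --pt "0 0.5 0.2 4.4 0 0 1" --pt "0 0.4 0.1 4.4 0 0 1"

```text
clock: 36.25
position: [0.7192, 0.3565, 0.2994]
ee_rot: [-0.0, 0.528, 0.849, -0.001]
contact_force: [0.4, 0.3, -1.3]
width: 0.01
gripper_force: 108.0
```

Run:
```python
from pour import *
state(); optics.get_image("scene"); optics.get_image("top")
for l in("root1","stray1"):
  for n in("scene","top"): print(l,n,[(np.round(d["at"]),round(d["p"],2)) for d in finder.tip_of(l,n)[:7]])
```

```text
t 36.25 p [0.7192 0.3565 0.2994] yawY 26.29 z [-0.001 -0.001 -1.   ] q [ 0.37  0.64  0.76 -0.    1.75 -0.09] F [ 0.4  0.3 -1.3] M [ 0.06 -0.09 -0.07] w 0.01 108.0
root1 scene [(array([319., 116.]), 0.6), (array([308., 112.]), 0.51)]
root1 top [(array([172., 238.]), 0.68), (array([142., 236.]), 0.58), (array([177., 220.]), 0.55), (array([155., 236.]), 0.45)]
stray1 scene [(array([212., 233.]), 0.67), (array([212., 198.]), 0.65), (array([232., 245.]), 0.56)]
stray1 top [(array([311., 262.]), 0.73), (array([317., 244.]), 0.56), (array([274., 284.]), 0.51), (array([155., 236.]), 0.51)]
```

Call:
servo_tool --pt "-3.8 -1 0 0 0 1.7 1" --pt "-3.8 -0.8 0 0 0 1.7 1" --pt "-3.8 -0.7 0 0 0 1.7 1" --pt "-3.8 -0.6 0 0 0 1.7 1" --pt "-3.8 -0.5 0 0 0 1.7 1"

```text
clock: 37.05
position: [0.758, 0.1653, 0.3015]
ee_rot: [0.001, 0.59, 0.808, 0.001]
contact_force: [0.6, -0.7, -1.0]
width: 0.0101
gripper_force: 108.1
```

Call:
servo_tool --pt "-3.5 -1.3 0 0 0 1.7 1" --pt "-3.6 -1.2 0 0 0 1.7 1" --pt "-3.6 -1.1 0 0 0 1.7 1" --pt "-3.7 -0.9 0 0 0 1.7 1" --pt "-3.7 -0.9 0 0 0 1.7 1"

```text
clock: 37.55
position: [0.7503, -0.0234, 0.3014]
ee_rot: [0.001, 0.648, 0.762, 0.001]
contact_force: [0.5, 0.1, -0.7]
width: 0.01
gripper_force: 108.1
```

Call:
servo_tool --pt "-3.3 -1.6 0 0 0 1.7 1" --pt "-3.3 -1.5 0 0 0 1.7 1" --pt "-3.3 -1.4 0 0 0 1.7 1" --pt "-3.4 -1.3 0 0 0 1.7 1" --pt "-3.5 -1.1 0 0 0 1.6 1"

```text
clock: 38.05
position: [0.6984, -0.1973, 0.3015]
ee_rot: [0.001, 0.702, 0.712, 0.001]
contact_force: [0.2, 0.5, -1.6]
width: 0.0099
gripper_force: 108.1
```

Call:
servo_tool --pt "-3 -1.9 0 0 0 1.7 1" --pt "-3 -1.7 0 0 0 1.7 1" --pt "-3.1 -1.7 0 0 0 1.7 1" --pt "-3.2 -1.6 0 0 0 1.7 1" --pt "-3.2 -1.5 0 0 0 1.7 1"

```text
clock: 38.55
position: [0.6075, -0.3483, 0.3013]
ee_rot: [0.002, 0.753, 0.658, 0.0]
contact_force: [0.1, 0.5, -1.3]
width: 0.0102
gripper_force: 108.0
```

Call:
servo_tool --pt "0 0 3.8 0 0 0 1" --pt "0 0 3.8 0 0 0 1" --pt "0 0 3.8 0 0 0 1" --pt "0 0 3.8 0 0 0 1" --pt "0 0 3 0 0 0 1"

```text
clock: 39.05
position: [0.6078, -0.3468, 0.117]
ee_rot: [0.0, 0.753, 0.659, 0.0]
contact_force: [-0.0, -0.3, -1.7]
width: 0.01
gripper_force: 107.9
```

Run:
```python
from h import *
state()
plan([((.6105,-.3473,.075),down(-7.6)),((.6105,-.3473,.053),down(-7.6))],[5,5],1,dec=2)
```

```text
t 39.05 p [ 0.6078 -0.3468  0.117 ] yawY -7.62 z [ 0.001 -0.    -1.   ] q [-0.62  0.54  1.39  0.    1.21 -0.48] F [-0.  -0.3 -1.7] M [-0.   -0.09  0.03] w 0.01 107.9
[[0, 0.05, 0.84, 0, 0, 0, 1], [0, 0.06, 0.84, 0, 0, 0, 1], [-0.01, 0.05, 0.84, 0, 0, 0, 1], [0, 0.06, 0.84, 0, 0, 0, 1], [0, 0.05, 0.84, 0, 0, 0, 1]]
[[0, 0, 0.44, 0, 0, 0, 1], [0, 0, 0.44, 0, 0, 0, 1], [0, 0, 0.44, 0, 0, 0, 1], [0, 0, 0.44, 0, 0, 0, 1], [0, 0, 0.44, 0, 0, 0, 1]]
```

Three brown pieces that the networks class as strays show on the bench in the scene view, pink one included. One brown piece has been knocked, from (308,230) to (317,244) in the top view. I'll set the pan down first.

Call:
servo_tool --pt "0 0.05 0.84 0 0 0 1" --pt "0 0.05 0.84 0 0 0 1" --pt "0 0.05 0.84 0 0 0 1" --pt "0 0.06 0.84 0 0 0 1" --pt "0 0.05 0.84 0 0 0 1"

```text
clock: 39.55
position: [0.6127, -0.3487, 0.0763]
ee_rot: [0.001, 0.752, 0.659, 0.0]
contact_force: [0.0, -0.2, -1.2]
width: 0.0104
gripper_force: 108.0
```

Call:
servo_tool --pt "0 0 0.44 0 0 0 1" --pt "0 0 0.44 0 0 0 1" --pt "0 0 0.44 0 0 0 1" --pt "0 0 0.44 0 0 0 1" --pt "0 0 0.44 0 0 0 1"

```text
clock: 40.05
position: [0.6121, -0.3482, 0.0532]
ee_rot: [0.0, 0.752, 0.659, 0.0]
contact_force: [-0.3, -0.5, -1.5]
width: 0.0101
gripper_force: 108.0
```

Call:
servo_tool --pt "0 0 0.1 0 0 0 1" --pt "0 0 0.1 0 0 0 1" --pt "0 0 0.1 0 0 0 1" --pt "0 0 0 0 0 0 1" --pt "0 0 0 0 0 0 1"

```text
clock: 40.55
position: [0.6121, -0.3482, 0.0507]
ee_rot: [0.0, 0.752, 0.659, 0.0]
contact_force: [-0.2, -0.1, -1.2]
width: 0.01
gripper_force: 108.0
```

Call:
servo_tool --pt "0 0 0.1 0 0 0 1" --pt "0 0 0.1 0 0 0 1" --pt "0 0 0 0 0 0 1" --pt "0 0 0 0 0 0 -0.2" --pt "0 0 0 0 0 0 -0.2"

```text
clock: 41.05
position: [0.612, -0.3482, 0.0484]
ee_rot: [0.0, 0.752, 0.659, -0.0]
contact_force: [-0.3, 0.1, -0.6]
width: 0.0386
gripper_force: 0.0
```

Call:
servo_tool --pt "0 0 0 0 0 0 -0.2" --pt "0 0 0 0 0 0 -0.2" --pt "0 0 -1.5 0 0 0 -0.2" --pt "0 0 -3.5 0 0 0 -0.2" --pt "0 0 -4.5 0 0 0 -0.2"

```text
clock: 41.55
position: [0.6109, -0.3474, 0.1432]
ee_rot: [-0.002, 0.752, 0.659, -0.001]
contact_force: [0.6, -1.2, 0.1]
width: 0.0512
gripper_force: 0.0
```

Run:
```python
from h import *
state()
plan([((.46,-.13,.30),down(0))],[10],-.2,dec=1)
```

```text
t 41.55 p [ 0.6109 -0.3474  0.1432] yawY -7.6 z [-0.004  0.002 -1.   ] q [-0.62  0.53  1.34 -0.    1.28 -0.48] F [ 0.6 -1.2  0.1] M [-0.04 -0.05  0.02] w 0.0512 0.0
[[2, -1.8, -1.6, 0, 0, -0.8, -0.2], [1.9, -1.8, -1.5, 0, 0, -0.7, -0.2], [2, -1.7, -1.6, -0.1, 0, -0.8, -0.2], [2.1, -1.7, -1.5, 0, -0.1, -0.7, -0.2], [2, -1.7, -1.6, 0, 0, -0.8, -0.2]]
[[2.1, -1.6, -1.6, 0, 0, -0.8, -0.2], [2.1, -1.7, -1.5, -0.1, 0, -0.7, -0.2], [2.1, -1.6, -1.6, 0, 0, -0.8, -0.2], [2.1, -1.5, -1.6, 0, 0, -0.7, -0.2], [2.2, -1.6, -1.5, 0, 0, -0.8, -0.2]]
```

Call:
servo_tool --pt "2 -1.8 -1.6 0 0 -0.8 -0.2" --pt "1.9 -1.8 -1.5 0 0 -0.7 -0.2" --pt "2 -1.7 -1.6 0 0 -0.8 -0.2" --pt "2.1 -1.7 -1.5 0 0 -0.7 -0.2" --pt "2 -1.7 -1.6 0 0 -0.8 -0.2"

```text
clock: 42.05
position: [0.5355, -0.2386, 0.2233]
ee_rot: [0.001, 0.73, 0.683, 0.0]
contact_force: [-0.3, -0.3, 0.0]
width: 0.0512
gripper_force: 0.0
```

Call:
servo_tool --pt "2.1 -1.6 -1.6 0 0 -0.8 -0.2" --pt "2.1 -1.7 -1.5 0 0 -0.7 -0.2" --pt "2.1 -1.6 -1.6 0 0 -0.8 -0.2" --pt "2.1 -1.5 -1.6 0 0 -0.7 -0.2" --pt "2.2 -1.6 -1.5 0 0 -0.8 -0.2"

```text
clock: 42.55
position: [0.4597, -0.1296, 0.3014]
ee_rot: [0.001, 0.707, 0.707, 0.0]
contact_force: [0.5, 0.0, -0.6]
width: 0.0509
gripper_force: 0.0
```

Run:
```python
from h import *
np.set_printoptions(precision=4,suppress=True)
state(); C=cal("wrist"); a=optics.get_image("wrist"); cv2.imwrite('pics/raw20.png',cv2.cvtColor(a,cv2.COLOR_RGB2BGR)); np.save("cw20.npy",C[3])
for d in finder.silhouettes("stray1","wrist")[:6]:
    m=d["region"]; ys,xs=np.where(m)
    if len(xs)<50: continue
    c=a[m].mean(0); r=cv2.minAreaRect(np.c_[xs,ys].astype(np.float32)); b=cv2.boxPoints(r); w=np.array([onz("wrist",p,.014,C) for p in b])
    e=[w[1]-w[0],w[2]-w[1]]; L=[np.linalg.norm(v) for v in e]; v=e[int(np.argmax(L))]
    print(round(d["p"],2),"px",np.round([xs.mean(),ys.mean()]),"rgb",np.round(c),"c",onz("wrist",(xs.mean(),ys.mean()),.012,C),"size",np.round(L,3),"long yaw",round(np.degrees(np.arctan2(v[1],v[0])),1))
optics.get_image("scene")
for l in("pan_handle","pan_lip"): print(l,[(np.round(d["at"]),round(d["p"],2),onz("scene",d["at"],.053 if "h" in l else .006)) for d in finder.tip_of(l,"scene")[:2]])
```

```text
t 42.55 p [ 0.4597 -0.1296  0.3014] yawY 0.03 z [ 0.002 -0.001 -1.   ] q [-0.42  0.1   1.58 -0.    1.46 -0.42] F [ 0.5  0.  -0.6] M [-0.04  0.    0.04] w 0.0509 0.0
0.78 px [217.  71.] rgb [186. 103. 108.] c [ 0.3854 -0.0197  0.012 ] size [0.04  0.029] long yaw 69.0
0.67 px [311. 159.] rgb [151. 107.  63.] c [ 0.4953 -0.1213  0.012 ] size [0.029 0.041] long yaw -11.9
0.63 px [266. 147.] rgb [154. 112.  69.] c [ 0.4401 -0.106   0.012 ] size [0.046 0.027] long yaw 52.0
pan_handle [(array([218., 339.]), 0.68, array([ 0.613 , -0.3499,  0.053 ])), (array([230., 247.]), 0.35, array([ 0.5206, -0.1558,  0.053 ]))]
pan_lip [(array([151., 300.]), 0.91, array([ 0.4241, -0.3236,  0.006 ]))]
```

Candidates in the wrist picture are (217,71), (311,159) and (266,147). The first is pink, mean rgb 186/103/108, so it is not meant. The two brown ones fit the strays. I'll confirm in one enlarged crop.

Run:
```python
from h import *
a=cv2.imread('pics/raw20.png'); cv2.imwrite('pics/w20c.png',cv2.resize(a[40:200,170:370],(750,600),interpolation=cv2.INTER_CUBIC))
# grasp A first: short axis yaw: A long -11.9 -> closing yaw 78.1 ; B long 52 -> closing 142/-38
plan([((.4953,-.1213,.10),down(78.1)),((.4953,-.1213,.020),down(78.1))],[10,5],-.2,dec=2)
```

```text
[[0.1, 0.34, 2, 0, 0, -7.8, -0.2], [0.04, 0.36, 2, 0, 0, -7.8, -0.2], [0.01, 0.35, 2, 0, 0, -7.8, -0.2], [-0.05, 0.36, 2.01, 0, 0, -7.8, -0.2], [-0.1, 0.34, 2, 0, 0.1, -7.8, -0.2]]
[[-0.14, 0.33, 2, 0, 0, -7.9, -0.2], [-0.19, 0.3, 2, 0, 0, -7.8, -0.2], [-0.23, 0.28, 2, 0, 0, -7.8, -0.2], [-0.26, 0.24, 2, 0, 0, -7.8, -0.2], [-0.3, 0.21, 2, 0, 0, -7.8, -0.2]]
[[0, 0, 1.6, 0, 0, 0, -0.2], [0, 0, 1.6, 0, 0, 0, -0.2], [0, 0, 1.6, 0, 0, 0, -0.2], [0.01, 0, 1.6, 0, 0, 0, -0.2], [0, -0.01, 1.6, 0, 0, 0, -0.2]]
```

View pics/w20c.png

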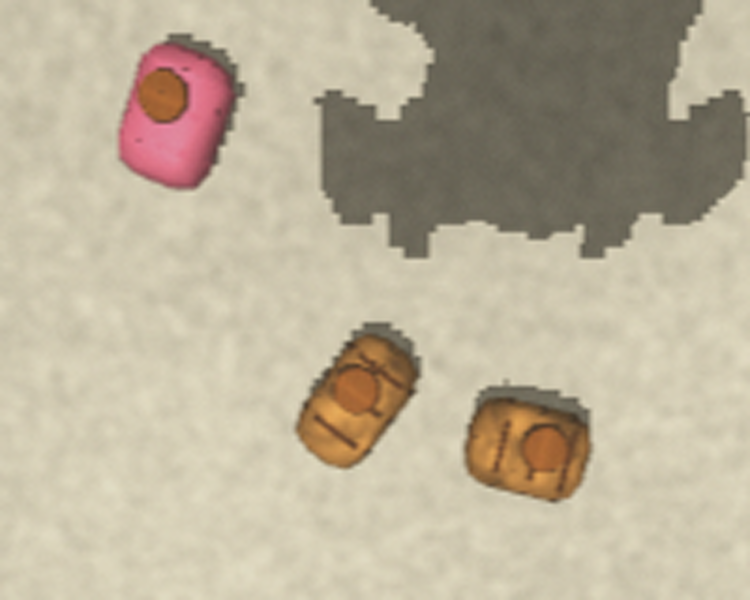

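The crop confirms it: the pink lump is at (178,115), and the two brown roots are at (357,398) and (528,447). Both brown ones go in, the right one first.

Call:
servo_tool --pt "0.1 0.34 2 0 0 -7.8 -0.2" --pt "0.04 0.36 2 0 0 -7.8 -0.2" --pt "0 0.35 2 0 0 -7.8 -0.2" --pt "-0.05 0.36 2 0 0 -7.8 -0.2" --pt "-0.1 0.34 2 0 0 -7.8 -0.2"

```text
clock: 43.3
position: [0.4779, -0.1265, 0.1978]
ee_rot: [-0.001, 0.428, 0.904, -0.0]
contact_force: [-0.6, -1.0, 0.2]
width: 0.0512
gripper_force: 0.0
```

Call:
servo_tool --pt "-0.14 0.33 2 0 0 -7.9 -0.2" --pt "-0.19 0.3 2 0 0 -7.8 -0.2" --pt "-0.23 0.28 2 0 0 -7.8 -0.2" --pt "-0.26 0.24 2 0 0 -7.8 -0.2" --pt "-0.3 0.21 2 0 0 -7.8 -0.2"

```text
clock: 43.8
position: [0.4952, -0.1218, 0.0977]
ee_rot: [-0.001, 0.101, 0.995, -0.0]
contact_force: [0.1, -0.8, -0.6]
width: 0.0512
gripper_force: 0.0
```

```bash
cat > look.py <<'E'
from h import *
np.set_printoptions(precision=4,suppress=True)
def look():
    C=cal("wrist"); a=optics.get_image("wrist"); out=[]
    for d in finder.silhouettes("stray1","wrist")[:5]:
        m=d["region"]; ys,xs=np.where(m)
        if len(xs)<50: continue
        c=a[m].mean(0); r=cv2.minAreaRect(np.c_[xs,ys].astype(np.float32)); b=cv2.boxPoints(r); w=np.array([onz("wrist",p,.014,C) for p in b])
        e=[w[1]-w[0],w[2]-w[1]]; L=[np.linalg.norm(v) for v in e]; v=e[int(np.argmax(L))]
        print(round(d["p"],2),"px",np.round([xs.mean(),ys.mean()]),"rgb",np.round(c),"c",onz("wrist",r[0],.012,C),"size",np.round(L,3),"long yaw",round(np.degrees(np.arctan2(v[1],v[0])),1))
E
python3 - <<'E'
from look import *
state(); look()
E
```

```text
t 43.8 p [ 0.4952 -0.1218  0.0977] yawY 78.37 z [-0.001  0.    -1.   ] q [-0.38  0.3   1.85 -0.    0.99 -1.75] F [ 0.1 -0.8 -0.6] M [-0.    0.01 -0.02] w 0.0512 0.0
0.94 px [291. 124.] rgb [161. 113.  64.] c [ 0.4389 -0.1058  0.012 ] size [0.026 0.043] long yaw 51.7
0.68 px [421.  12.] rgb [176.  87. 104.] c [ 0.394  -0.0202  0.012 ] size [0.042 0.015] long yaw 78.3
0.6 px [285. 214.] rgb [117.  85.  52.] c [ 0.4947 -0.1211  0.012 ] size [0.041 0.029] long yaw 165.0
```

Call:
servo_tool --pt "0 0 1.7 0 0 0.5 -0.2" --pt "0 0 1.7 0 0 0.5 -0.2" --pt "0 0 1.7 0 0 0.5 -0.2" --pt "0 0 1.7 0 0 0.5 -0.2" --pt "0 0 1.7 0 0 0.5 -0.2"

```text
clock: 44.4
position: [0.4957, -0.1218, 0.0143]
ee_rot: [0.001, 0.127, 0.992, -0.0]
contact_force: [0.3, 0.9, 0.6]
width: 0.0516
gripper_force: 0.0
```

Call:
servo_tool --pt "0 0 0 0 0 0 1" --pt "0 0 0 0 0 0 1" --pt "0 0 0 0 0 0 1" --pt "0 0 0 0 0 0 1" --pt "0 0 0 0 0 0 1" --squeeze 30

```text
clock: 44.9
position: [0.4954, -0.1212, 0.0152]
ee_rot: [0.001, 0.125, 0.992, -0.0]
contact_force: [0.4, 0.0, -0.1]
width: 0.0282
gripper_force: 32.2
```

Call:
servo_tool --pt "0 0 -2 0 0 0 1" --pt "0 0 -4 0 0 0 1" --pt "0 0 -5 0 0 0 1" --pt "0 0 -5 0 0 0 1" --pt "0 0 -5 0 0 0 1"

```text
clock: 45.4
position: [0.4944, -0.1207, 0.2269]
ee_rot: [0.0, 0.125, 0.992, -0.0]
contact_force: [1.1, -0.4, -0.7]
width: 0.0283
gripper_force: 32.2
```

Run:
```python
from look import *
state()
M=(.5316,.265)
plan([((*M,.24),down(75)),((*M,.135),down(75))],[10,5],1,dec=1)
```

```text
t 45.4 p [ 0.4944 -0.1207  0.2269] yawY 75.6 z [ 0.001 -0.    -1.   ] q [-0.38  0.18  1.66 -0.    1.29 -1.7 ] F [ 1.1 -0.4 -0.7] M [-0.01 -0.02 -0.04] w 0.0283 32.2
[[0.6, 3.8, -0.1, 0, 0, 0.1, 1], [0.6, 3.9, -0.2, 0, 0, 0, 1], [0.6, 3.8, -0.1, 0, 0, 0.1, 1], [0.6, 3.8, -0.1, 0, 0, 0, 1], [0.6, 3.8, -0.2, 0, 0, 0.1, 1]]
[[0.7, 3.9, -0.1, 0, 0, 0.1, 1], [0.6, 3.8, -0.1, 0, 0, 0, 1], [0.6, 3.8, -0.2, 0, 0, 0.1, 1], [0.6, 3.8, -0.1, 0, 0, 0, 1], [0.7, 3.9, -0.1, 0, 0, 0.1, 1]]
[[0, 0, 2.1, 0, 0, 0, 1], [0, 0, 2.1, 0, 0, 0, 1], [0, 0, 2.1, 0, 0, 0, 1], [0, 0, 2.1, 0, 0, 0, 1], [0, 0, 2.1, 0, 0, 0, 1]]
```

Call:
servo_tool --pt "0.6 3.8 -0.1 0 0 0 1" --pt "0.6 3.9 -0.2 0 0 0 1" --pt "0.6 3.8 -0.1 0 0 0 1" --pt "0.6 3.8 -0.1 0 0 0 1" --pt "0.6 3.8 -0.2 0 0 0 1"

```text
clock: 45.9
position: [0.513, 0.073, 0.2319]
ee_rot: [0.0, 0.125, 0.992, -0.0]
contact_force: [0.5, -0.5, -1.1]
width: 0.0284
gripper_force: 32.3
```

Call:
servo_tool --pt "0.7 3.9 -0.1 0 0 0 1" --pt "0.6 3.8 -0.1 0 0 0 1" --pt "0.6 3.8 -0.2 0 0 0 1" --pt "0.6 3.8 -0.1 0 0 0 1" --pt "0.7 3.9 -0.1 0 0 0 1"

```text
clock: 46.4
position: [0.5299, 0.2669, 0.2379]
ee_rot: [0.0, 0.125, 0.992, -0.0]
contact_force: [0.1, -0.6, 0.4]
width: 0.0279
gripper_force: 32.3
```

Call:
servo_tool --pt "0 0 2.1 0 0 0 1" --pt "0 0 2.1 0 0 0 1" --pt "0 0 2.1 0 0 0 1" --pt "0 0 2.1 0 0 0 1" --pt "0 0 2.1 0 0 0 1"

```text
clock: 46.9
position: [0.5298, 0.2655, 0.132]
ee_rot: [0.0, 0.125, 0.992, 0.0]
contact_force: [0.1, -0.2, -0.7]
width: 0.0288
gripper_force: 32.3
```

Call:
servo_tool --pt "0 0 0 0 0 0 -0.2" --pt "0 0 0 0 0 0 -0.2" --pt "0 0 0 0 0 0 -0.2" --pt "0 0 -1 0 0 0 -0.2" --pt "0 0 -3 0 0 0 -0.2"

```text
clock: 47.4
position: [0.5287, 0.2649, 0.1718]
ee_rot: [-0.002, 0.125, 0.992, -0.001]
contact_force: [0.4, 0.2, 0.8]
width: 0.0511
gripper_force: 0.0
```

Call:
servo_tool --pt "0 0 -4 0 0 0 -0.2" --pt "0 0 -4 0 0 0 -0.2" --pt "0 0 0 0 0 0 -0.2" --pt "0 0 0 0 0 0 -0.2" --pt "0 0 0 0 0 0 -0.2"

```text
clock: 47.9
position: [0.5295, 0.2652, 0.2523]
ee_rot: [-0.0, 0.125, 0.992, -0.0]
contact_force: [0.0, -0.1, -0.3]
width: 0.0513
gripper_force: 0.0
```

Run:
```python
from look import *
state(); optics.get_image("wrist")
print([(np.round(d["at"]),round(d["p"],2)) for d in finder.tip_of("root1","wrist")[:8]])
c=(.4389,-.1058)
plan([((*c,.24),down(-38)),((*c,.10),down(-38))],[15,5],-.2,dec=1)
```

```text
t 47.9 p [0.5295 0.2652 0.2523] yawY 75.6 z [-0.001 -0.    -1.   ] q [ 0.35  0.3   1.44 -0.    1.4  -0.97] F [ 0.  -0.1 -0.3] M [-0.1  -0.04 -0.02] w 0.0513 0.0
[(array([274., 145.]), 0.89), (array([316., 148.]), 0.79), (array([247., 211.]), 0.75), (array([239., 172.]), 0.7), (array([206., 371.]), 0.21)]
[[0, -2.5, 0.1, 0, 0, 7.6, -0.2], [-0.4, -2.6, 0.1, 0, 0, 7.5, -0.2], [-0.7, -2.4, 0, 0, 0, 7.6, -0.2], [-1, -2.3, 0.1, 0, 0, 7.6, -0.2], [-1.3, -2.2, 0.1, -0.1, 0, 7.6, -0.2]]
[[-1.6, -2, 0.1, 0, 0, 7.5, -0.2], [-1.8, -1.8, 0, 0, 0, 7.6, -0.2], [-2.1, -1.5, 0.1, 0, 0, 7.6, -0.2], [-2.2, -1.2, 0.1, 0, 0, 7.6, -0.2], [-2.4, -0.9, 0.1, 0, 0, 7.5, -0.2]]
[[-2.5, -0.6, 0, 0, 0, 7.6, -0.2], [-2.5, -0.3, 0.1, 0, 0, 7.6, -0.2], [-2.5, 0.1, 0.1, 0, 0, 7.6, -0.2], [-2.6, 0.4, 0.1, 0, 0, 7.5, -0.2], [-2.4, 0.7, 0.1, -0.1, 0, 7.6, -0.2]]
[[0, 0, 2.8, 0, 0, 0, -0.2], [0, 0, 2.8, 0, 0, 0, -0.2], [0, 0, 2.8, 0, 0, 0, -0.2], [0, 0, 2.8, 0, 0, 0, -0.2], [0, 0, 2.8, 0, 0, 0, -0.2]]
```

Call:
servo_tool --pt "0 -2.5 0.1 0 0 7.6 -0.2" --pt "-0.4 -2.6 0.1 0 0 7.5 -0.2" --pt "-0.7 -2.4 0 0 0 7.6 -0.2" --pt "-1 -2.3 0.1 0 0 7.6 -0.2" --pt "-1.3 -2.2 0.1 0 0 7.6 -0.2"

```text
clock: 48.5
position: [0.4991, 0.1411, 0.2472]
ee_rot: [-0.001, 0.443, 0.897, -0.001]
contact_force: [-0.5, -0.1, -0.7]
width: 0.0511
gripper_force: 0.0
```

Call:
servo_tool --pt "-1.6 -2 0.1 0 0 7.5 -0.2" --pt "-1.8 -1.8 0 0 0 7.6 -0.2" --pt "-2.1 -1.5 0.1 0 0 7.6 -0.2" --pt "-2.2 -1.2 0.1 0 0 7.6 -0.2" --pt "-2.4 -0.9 0.1 0 0 7.5 -0.2"

```text
clock: 49.0
position: [0.469, 0.0173, 0.2434]
ee_rot: [-0.001, 0.71, 0.705, -0.001]
contact_force: [0.0, -0.6, -0.2]
width: 0.0512
gripper_force: 0.0
```

Call:
servo_tool --pt "-2.5 -0.6 0 0 0 7.6 -0.2" --pt "-2.5 -0.3 0.1 0 0 7.6 -0.2" --pt "-2.5 0.1 0.1 0 0 7.6 -0.2" --pt "-2.6 0.4 0.1 0 0 7.5 -0.2" --pt "-2.4 0.7 0.1 0 0 7.6 -0.2"

```text
clock: 49.5
position: [0.4384, -0.1062, 0.2394]
ee_rot: [-0.001, 0.9, 0.436, -0.001]
contact_force: [0.6, -0.0, 0.1]
width: 0.051
gripper_force: 0.0
```

Call:
servo_tool --pt "0 0 2.8 0 0 0 -0.2" --pt "0 0 2.8 0 0 0 -0.2" --pt "0 0 2.8 0 0 0 -0.2" --pt "0 0 2.8 0 0 0 -0.2" --pt "0 0 2.8 0 0 0 -0.2"

```text
clock: 50.0
position: [0.4386, -0.1051, 0.0987]
ee_rot: [-0.001, 0.899, 0.438, -0.001]
contact_force: [0.2, -0.1, -0.1]
width: 0.0508
gripper_force: 0.0
```

Run:
```python
from look import *
state(); look()
```

```text
t 50.0 p [ 0.4386 -0.1051  0.0987] yawY -38.01 z [-0.002  0.001 -1.   ] q [-0.39  0.22  1.97 -0.    0.95  0.27] F [ 0.2 -0.1 -0.1] M [ 0.03 -0.02 -0.07] w 0.0508 0.0
0.92 px [283. 216.] rgb [145. 100.  56.] c [ 0.4392 -0.1061  0.012 ] size [0.026 0.045] long yaw -127.1
0.77 px [133. 164.] rgb [174.  92.  99.] c [ 0.3841 -0.0193  0.012 ] size [0.033 0.04 ] long yaw -111.7
```

Aligned over the second stray, with no other brown piece nearby. Grasp and deliver.

Call:
servo_tool --pt "0 0.1 1.7 0 0 0 -0.2" --pt "0 0 1.7 0 0 0 -0.2" --pt "0 0 1.7 0 0 0 -0.2" --pt "0 0 1.7 0 0 0 -0.2" --pt "0 0 1.7 0 0 0 -0.2"

```text
clock: 50.6
position: [0.441, -0.1063, 0.0158]
ee_rot: [0.001, 0.899, 0.438, 0.0]
contact_force: [-0.1, 0.7, -0.7]
width: 0.0516
gripper_force: 0.0
```

Call:
servo_tool --pt "0 0 0 0 0 0 1" --pt "0 0 0 0 0 0 1" --pt "0 0 0 0 0 0 1" --pt "0 0 0 0 0 0 1" --pt "0 0 0 0 0 0 1"

```text
clock: 51.1
position: [0.4407, -0.1062, 0.0162]
ee_rot: [0.001, 0.899, 0.438, 0.0]
contact_force: [0.6, -1.3, -0.1]
width: 0.0247
gripper_force: 32.1
```

Call:
servo_tool --pt "0 0 -2 0 0 0 1" --pt "0 0 -4 0 0 0 1" --pt "0 0 -5 0 0 0 1" --pt "0 0 -5 0 0 0 1" --pt "0 0 -5 0 0 0 1"

```text
clock: 51.6
position: [0.4396, -0.1057, 0.2279]
ee_rot: [0.0, 0.899, 0.438, 0.0]
contact_force: [1.1, -0.7, -0.7]
width: 0.0253
gripper_force: 32.1
```

Run:
```python
from look import *
state()
M=(.5316,.265)
plan([((*M,.25),down(40)),((*M,.14),down(40))],[10,5],1,dec=1)
```

```text
t 51.6 p [ 0.4396 -0.1057  0.2279] yawY -38.0 z [ 0.001 -0.    -1.   ] q [-0.39  0.1   1.77 -0.    1.28  0.27] F [ 1.1 -0.7 -0.7] M [-0.01 -0.05 -0.01] w 0.0253 32.1
[[3.5, -1.6, -0.2, 0, 0, -7.8, 1], [3.6, -1, -0.2, 0, 0, -7.8, 1], [3.8, -0.6, -0.3, 0, 0, -7.8, 1], [3.8, 0, -0.2, 0, 0, -7.8, 1], [3.8, 0.5, -0.2, 0, 0, -7.8, 1]]
[[3.7, 0.9, -0.2, 0, 0, -7.8, 1], [3.6, 1.5, -0.3, 0, 0, -7.8, 1], [3.2, 2, -0.2, 0, 0, -7.8, 1], [3, 2.3, -0.2, 0, 0, -7.8, 1], [2.7, 2.8, -0.2, 0, 0, -7.8, 1]]
[[0, 0, 2.2, 0, 0, 0, 1], [0, 0, 2.2, 0, 0, 0, 1], [0, 0, 2.2, 0, 0, 0, 1], [0, 0, 2.2, 0, 0, 0, 1], [0, 0, 2.2, 0, 0, 0, 1]]
```

Call:
servo_tool --pt "3.5 -1.6 -0.2 0 0 -7.8 1" --pt "3.6 -1 -0.2 0 0 -7.8 1" --pt "3.8 -0.6 -0.3 0 0 -7.8 1" --pt "3.8 0 -0.2 0 0 -7.8 1" --pt "3.8 0.5 -0.2 0 0 -7.8 1"

```text
clock: 52.1
position: [0.4865, 0.0804, 0.237]
ee_rot: [0.0, 0.699, 0.715, 0.0]
contact_force: [0.4, -0.5, -0.6]
width: 0.0254
gripper_force: 32.1
```

Call:
servo_tool --pt "3.7 0.9 -0.2 0 0 -7.8 1" --pt "3.6 1.5 -0.3 0 0 -7.8 1" --pt "3.2 2 -0.2 0 0 -7.8 1" --pt "3 2.3 -0.2 0 0 -7.8 1" --pt "2.7 2.8 -0.2 0 0 -7.8 1"

```text
clock: 52.6
position: [0.532, 0.2664, 0.2478]
ee_rot: [0.0, 0.42, 0.908, -0.0]
contact_force: [-0.2, -0.2, -0.2]
width: 0.0248
gripper_force: 32.1
```

Call:
servo_tool --pt "0 0 2.2 0 0 0 1" --pt "0 0 2.2 0 0 0 1" --pt "0 0 2.2 0 0 0 1" --pt "0 0 2.2 0 0 0 1" --pt "0 0 2.2 0 0 0 1"

```text
clock: 53.1
position: [0.5319, 0.265, 0.1368]
ee_rot: [0.0, 0.422, 0.906, 0.0]
contact_force: [-0.7, 0.3, -0.4]
width: 0.025
gripper_force: 32.1
```

Call:
servo_tool --pt "0 0 0 0 0 0 -0.2" --pt "0 0 0 0 0 0 -0.2" --pt "0 0 0 0 0 0 -0.2" --pt "0 0 -1 0 0 0 -0.2" --pt "0 0 -3 0 0 0 -0.2"

```text
clock: 53.6
position: [0.5307, 0.2644, 0.1769]
ee_rot: [-0.002, 0.423, 0.906, -0.002]
contact_force: [0.1, 0.7, 0.6]
width: 0.0512
gripper_force: 0.0
```

Call:
servo_tool --pt "-1.5 -1.5 -4 0 0 0 -0.2" --pt "-2 -2 -4 0 0 0 -0.2" --pt "-2 -2 -2 0 0 0 -0.2" --pt "-2 -2 0 0 0 0 -0.2" --pt "0 0 0 0 0 0 -0.2"

```text
clock: 54.1
position: [0.5232, 0.1565, 0.2807]
ee_rot: [0.003, 0.424, 0.906, 0.001]
contact_force: [-0.1, 0.9, -0.3]
width: 0.0514
gripper_force: 0.0
```

Call:
servo_tool --pt "-3 -3 0 0 0 0 -0.2" --pt "-3 -3 0 0 0 0 -0.2" --pt "-3 -3 0 0 0 0 -0.2" --pt "-3 -2 0 0 0 0 -0.2" --pt "0 0 0 0 0 0 -0.2"

```text
clock: 54.6
position: [0.5164, -0.0068, 0.2785]
ee_rot: [0.001, 0.425, 0.905, -0.001]
contact_force: [1.0, 1.2, 0.6]
width: 0.0512
gripper_force: 0.0
```

Run:
```python
from look import *
state(); I={n:optics.get_image(n) for n in("scene","top","wrist")}; C=cal("wrist")
M=np.array([.5316,.265])
for n in I:
    for l in("root1","stray1"):
        for d in finder.silhouettes(l,n)[:9]:
            m=d["region"]; ys,xs=np.where(m)
            if len(xs)<15: continue
            w=onz(n,(xs.mean(),ys.mean()),.07); w0=onz(n,(xs.mean(),ys.mean()),.012)
            print(n,l,round(d["p"],2),np.round([xs.mean(),ys.mean()]),len(xs),np.round(I[n][m].mean(0)),"pot-dist",round(np.hypot(*(w[:2]-M)),3),"bench",np.round(w0[:2],3))
for l,z in(("pan_handle",.053),("pan_lip",.006),("reagent",0),("beaker",0),("mortar",0)):
    for n in("scene","top"): print(l,n,[(np.round(d["at"]),round(d["p"],2),np.round(onz(n,d["at"],z),3)) for d in finder.tip_of(l,n)[:1]])
```

```text
t 54.6 p [ 0.5164 -0.0068  0.2785] yawY 39.75 z [ 0.002 -0.002 -1.   ] q [-0.15  0.17  1.56 -0.    1.42 -0.84] F [1.  1.2 0.6] M [ 0.01 -0.06 -0.01] w 0.0512 0.0
scene root1 0.65 [313. 114.] 77 [121.  89.  50.] pot-dist 0.053 bench [0.466 0.363]
scene root1 0.58 [303. 115.] 102 [116.  85.  48.] pot-dist 0.064 bench [0.443 0.347]
scene stray1 0.51 [317. 123.] 69 [123.  89.  51.] pot-dist 0.017 bench [0.492 0.336]
scene stray1 0.49 [215. 196.] 198 [136.  76.  85.] pot-dist 0.343 bench [ 0.389 -0.02 ]
scene stray1 0.48 [330. 122.] 106 [111.  83.  49.] pot-dist 0.032 bench [0.52  0.356]
top root1 0.75 [144. 239.] 157 [129.  94.  63.] pot-dist 0.05 bench [0.501 0.32 ]
top root1 0.46 [151. 245.] 113 [117.  86.  59.] pot-dist 0.054 bench [0.485 0.301]
top stray1 0.71 [156. 227.] 124 [119.  86.  58.] pot-dist 0.009 bench [0.532 0.29 ]
top stray1 0.6 [278. 287.] 76 [171. 102. 116.] pot-dist 0.33 bench [ 0.381 -0.027]
wrist root1 0.79 [486.   7.] 311 [135.  82.  40.] pot-dist 0.04 bench [0.568 0.263]
wrist stray1 0.74 [183. 106.] 951 [177. 100. 104.] pot-dist 0.305 bench [ 0.385 -0.02 ]
wrist stray1 0.42 [108. 346.] 2651 [117. 118. 110.] pot-dist 0.551 bench [ 0.491 -0.341]
pan_handle scene [(array([220., 338.]), 0.67, array([ 0.615, -0.346,  0.053]))]
pan_handle top [(array([407., 193.]), 0.88, array([ 0.611, -0.347,  0.053]))]
pan_lip scene [(array([152., 298.]), 0.72, array([ 0.425, -0.319,  0.006]))]
pan_lip top [(array([394., 271.]), 0.63, array([ 0.421, -0.316,  0.006]))]
reagent scene [(array([327., 317.]), 0.77, array([ 0.766, -0.183,  0.   ]))]
reagent top [(array([337., 141.]), 0.9, array([ 0.767, -0.182,  0.   ]))]
beaker scene [(array([383., 223.]), 0.84, array([0.777, 0.104, 0.   ]))]
beaker top [(array([167., 230.]), 0.39, array([0.525, 0.264, 0.   ]))]
mortar scene [(array([356., 269.]), 0.98, array([ 0.771, -0.044,  0.   ]))]
mortar top [(array([167., 229.]), 0.59, array([0.527, 0.265, 0.   ]))]
```

Run:
```python
from look import *
a=optics.get_image("top"); h=cv2.cvtColor(a,cv2.COLOR_RGB2HSV)
m=((h[...,0]>8)&(h[...,0]<22)&(h[...,1]>95)&(h[...,2]>60)).astype(np.uint8); m[:80]=0
n,L,S,c=cv2.connectedComponentsWithStats(m)
for k in range(1,n):
    if S[k,4]>25: print(np.round(c[k]),S[k,4],onz("top",c[k],.012)[:2])
for nme in("top","scene"):
    if nme=="scene": optics.get_image("scene")
    print([(np.round(d["at"]),round(d["p"],2)) for d in finder.tip_of("clamp",nme)[:2]],proj(nme,[.535,.140,.09]))
```

```text
[339. 131.] 389 [ 0.7895 -0.188 ]
[152. 221.] 224 [0.5456 0.3004]
[146. 241.] 268 [0.4951 0.3128]
[(array([145., 221.]), 0.71), (array([208., 218.]), 0.64)] [207.7778 220.7222]
[(array([303., 155.]), 0.6)] [299.4379 151.8692]
```

The only brown left is in the pot and the bottle. The clamp is on the stub and the pan is on its mat.

```bash
python3 -c "
from rig import manip
print(manip.sign_off())"
```

```text
the job is handed in; nothing more can be done
None
```

I handed the job in at about 55 s: the clamp is snug in the cap's groove (screw read at about 5.0 rad), the pan's four roots and both brown strays went into the pot, the empty pan is back on its mat, and I saw no sign that the bottle, beaker or mortar moved, though I never counted all six pieces in the pot in one picture.

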